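# Open the control box, reset its dial, cover it again

## Robot

A 6-joint arm with a two-finger parallel gripper is mounted at the origin on the work surface. World frame = base frame: x ahead of the robot, y to its left, z up, the work surface at z = 0. Lengths are in mm, angles in rad, forces in N, time in s.
With the tool pointing down it reaches from about 350 to 775 mm from the base axis. Payload 5.5 kg.
Tool frame: the origin (TCP) lies between the finger pads; the fingertips stand 22 mm ahead of it and the grasp point (between the pads) lies 3 mm ahead of it; y points along the fingers, z is the direction in which the jaws open and shut, and the axes are right-handed (so a half turn about y gives the same grasp; the last joint's range is limited). The gripper opens to 85 mm and grips with 20 to 120 N. Pads are 22 mm wide; open, the fingers measure 114 mm over their backs; the gripper's body (76 mm by 85 mm) begins 54 mm behind the grasp point. The pads swing forward as they close: fully open they stand 13 mm farther back than shut.
Start: joints at [1.176, 0.313, 0.046, 1.304, 0, 1.431], TCP at [144.954, 556.473, 214.123] pointing down, gripper open.
Joint ranges: [-2.76, 2.76], [-0.86, 1.69], [-1.03, 1.26], [-2.2, 2.34], [-1.47, 1.5], [-3.14, 3.14]. Speed limits (rad/s): [2.57, 2.57, 3.14, 3.14, 3.14, 3.14].

## Interface

Orientations are given as a unit quaternion [x, y, z, w].
In Python, from plant import env, viewer, order gives the robot as it stands.
- The arm moves only by the tool play_rows, never from a script. Its argument "moves" is a list of rows, each a list of 7 numbers: the turn, a rotation vector about the tool's x, y, z in rad, then the shift along the tool's x, y, z in mm, then the finger opening in mm, from 0 to 85.4. A call has exactly 10 rows; each row is the pose to reach, as a shift and turn from the pose commanded when the call began, along the tool's axes at that moment; what a row does not reach only later rows make up. A row lasts 1/12 s, in which the tool goes at most 41.7 mm and 7.16 degrees, less where a joint would pass 70% of its speed; a pose out of reach is approached as far as the arm can. A call with a gripper value outside its range is refused whole. The fingers move at their own pace and stop on an object; "force" is the grip in N (left out, the last holds). Time passes only in rows, so rows that repeat a pose let the fingers close, or fill a call up. It gives the time, the measured TCP pose, the force and the opening at its end, in the units of the state.
- env.read_state(): the state, without advancing time (a new reading comes with each control period).
- viewer.capture(name): name is "scene" or "top"; returns the picture (480x640x3 uint8, red, green, blue); there is no depth.
- viewer.get_calibration(name): a dict with "mtx" (3x3 intrinsics, pixels), "k1" (the pictures are not rectified: a ray, as slopes to the right and down, at radius r is drawn at 1 + k1 r^2 times it, then the intrinsics apply), "world_to_cam" (4x4, takes a point from world to camera coordinates). Camera axes: x right, y down, z forward; pixel columns grow to the right and rows downward; lengths in mm; the calibration is good to about 2 mm. A picture is of the moment at which its call begins. get_calibration takes no time and is no camera call.
- order.sign_off(): hands the job in, once; it reports no verdict.
Trained networks look in the newest picture that a camera, given by its name, has taken for a name from the list of things; names that differ only in an ending like _2 or _b are one class to them, and where a whole thing is asked for, a point or a joint stands for the part that bears it (a point fixed in the world has none). Each returns a list of dicts, best first, with "p" (0 to 1); they miss things now and then, are a little off and sometimes report something else, mostly with a low value. They report only what shows in the picture. A call takes as long as a camera call.
- viewer.cut_out(camera, target): "region" (480x640 bool, what is visible of it) and "rect" ([centre column, centre row, width, height] in pixels, round what is visible of it).
The state is a dict: "time_s": time; "q": joint angles; "joint_velocities": joint speeds; "joint_torque": joint torques, N m; "ee_pos": TCP position; "ee_rot": TCP orientation; "ft_force": force on the tool from outside, world axes, zero at the start; "wrist_torque": the same for the moment, N m; "grip_width": opening from 0.0 (shut) to 1.0 (fully open).
Only numpy, scipy, OpenCV 4.12 (cv2) and the standard library are available. Lean on these libraries where they do the work, as an engineer would, in place of code of your own. Each camera call takes 0.05 s, during which the arm holds its last target. There are 200 camera calls.

## Task

Unscrew every knurled collar from the studs of the control box and put the collars in the parts tray, then lift the cover off and lay it flat on the rubber pad, letting go of it. Turn the dial inside the box until its white-lined pointer stands at the long thick mark on the scale, then lay the cover back centred over the opening, flat between the studs, bar up and the same way round as before (end for end does not matter). The collars stay in the tray; leave the other things on the bench alone.

Things in the scene. Friction and masses are not known exactly. Their poses are not given: they have to be found in the camera images.
- box: grey steel control box, fixed, 225 x 270 mm, 70 high, open on top (opening 140 along its x by 156 along its y, 54 deep). Origin on the bench under the centre of the opening; x points away from the robot at yaw 0, y to the left, z up. On its rim stand three upright threaded studs, one near the front, left and right edges
- box_seat (a point): centre of the opening at rim height (70 above the bench), where the centre of the cover's underside lies when seated; axes as the box
- stud_front (a point): foot of the front stud (100 mm toward the robot from the opening's centre): point on its axis, 79 above the bench, level with the underside of a screwed-down collar. The stud rises 31 above this point; thread 25 mm across, right-handed, coarse, 12 mm rise per turn, fixed. Axes as the box, z along the stud, up
- stud_left (a point): same for the left stud (108 mm along the box's +y)
- stud_right (a point): same for the right stud (108 mm along the box's -y)
- cover_bar (a point): centre of the grab bar of the cover: a black bar 18 wide (cover x), 84 long (cover y), 18 high, centre 27 above the plate's top, on posts. The cover is a loose clear plate with black edges, 154 (x) x 170 (y) x 8 thick, 0.25 kg, lying on the rim over the opening about 10 mm clear of the studs; with the bar its total height is 44. Axes of the cover, as the box's when seated
- cover_base (a point): centre of the cover's underside, 35 mm below cover_bar; axes of the cover, z up through the bar
- pad_top (a point): centre of the top of a black rubber pad, fixed flat on the bench, 210 x 210 x 6, axes along its sides, on one side of the box (left or right by turns)
- tray: loose grey open parts tray, outside 240 (x) x 150 (y) x 30 high, walls and floor 5 thick; origin under its centre, 0.7 kg; on the other side of the box from the pad
- dial (a joint): angle of the black dial inside the box, under the cover (rad): grows counter-clockwise seen from above; 0 when its pointer points along the box's +x; range -3.1 to 3.1, stays where it is left, light friction (about 0.04 N m). Starts between 1.0 and 2.4
- dial_grip (a point): point on the dial's vertical axis half-way up its grip, 48 above the bench. The grip is an upright bar 60 long (from 24 behind the axis to 36 ahead), 16 wide, 34 high, its top 61 and its foot 27 above the bench, on a disc 60 across. x of this point points along the bar to the pointer end, which has a white line
- pointer (a point): the pointer, 42 mm ahead of the dial's axis, 6 beyond the white-marked end of the bar
- mark (a point): the long thick black mark on the aluminium scale round the dial, 42 mm from the dial's axis, level with the pointer; the scale is fixed and its thick mark stands at -0.7 to +0.2 rad from the box's x (thin ticks are only graduations)
- collar1_mid (a point): centre of the knurled steel collar on the front stud (absent in some starts): round, 55 to 60 across, 44 high, 29 bore, 0.16 kg, z up along its bore. Overlaps the cover's edge. Screwed down, its centre is 22 above the stud point. Turns easily: counter-clockwise from above unscrews it, rising 12 mm a turn (2 mm play; let it rise); it frees after 0.3 to 0.6 turn, then lifts straight off (32 mm to clear)
- collar2_mid (a point): centre of the knurled steel collar on the left stud (absent in some starts): round, 55 to 60 across, 44 high, 29 bore, 0.16 kg, z up along its bore. Overlaps the cover's edge. Screwed down, its centre is 22 above the stud point. Turns easily: counter-clockwise from above unscrews it, rising 12 mm a turn (2 mm play; let it rise); it frees after 0.3 to 0.6 turn, then lifts straight off (32 mm to clear)
- collar3_mid (a point): centre of the knurled steel collar on the right stud (absent in some starts): round, 55 to 60 across, 44 high, 29 bore, 0.16 kg, z up along its bore. Overlaps the cover's edge. Screwed down, its centre is 22 above the stud point. Turns easily: counter-clockwise from above unscrews it, rising 12 mm a turn (2 mm play; let it rise); it frees after 0.3 to 0.6 turn, then lifts straight off (32 mm to clear)
- screwdriver: bystander: screwdriver lying down, loose, to be left where it is (sizes in mm)
- wrench: bystander: open wrench lying down, loose, to be left where it is (sizes in mm)
- spool: bystander: small black wire spool, 70 across, 50 high, standing, loose, to be left where it is (sizes in mm)

How it is judged:
By the outcome, as a careful person would: the job done as asked, in the order asked, and still so for the second after the job is handed in, with the robot touching nothing.
Of collar1, collar2, collar3 only 2 to 3 are there at a start; the rules pass over those that are not, and their reading is None.
At some moment in a run one of tray may be knocked a few centimetres aside while the robot is not near it.
Once in a run the grip may slacken for a moment while it holds something.
It also fails if it takes over 210 s, if anything falls off the work surface, if the arm or the gripper's body presses on something with over 40 N, if the wrist force passes 120 N, or if a joint passes its speed limit or range.

## Working session

There is one attempt and no reset: what is moved stays moved. The work goes in short steps, Python scripts to look and compute and a tool call to move; the robot and the scene stay as the last step left them, time stands still between calls to the robot, and variables do not carry over. Pictures are saved under pics/ and viewed, about 12 in all and at most 16, crops included, and the job is handed in when it is done.

Besides the shell and the picture viewer there is one more tool, called after ">>>" as name(argument=value, ...) on one line, values as JSON. play_rows: Moves the arm, as the interface text tells. Its arguments: {"type":"object","properties":{"moves":{"type":"array","items":{"type":"array","items":{"type":"number"}}},"force":{"type":"number"}},"required":["moves"]}

```bash
ls; mkdir -p pics; python3 - <<'E'
from plant import env, viewer, order
import cv2,numpy as np
s=env.read_state();print(s)
for n in("scene","top"):
    c=viewer.get_calibration(n);print(n,c)
    cv2.imwrite(f"pics/{n}0.png",viewer.capture(n)[:,:,::-1])
    for t in("box","tray","pad_top","cover_bar","dial","collar1_mid","spool"):
        print(t,[(round(d["p"],2),np.round(d["rect"]).tolist()) for d in viewer.cut_out(n,t)][:4])
E
```

```text
pics
{'time_s': 0.0, 'q': array([1.17643525e+00, 3.14006714e-01, 4.49648006e-02, 1.30358075e+00,
       4.68248108e-06, 1.43121961e+00]), 'joint_velocities': array([ 0.00056757,  0.00029732, -0.00084628, -0.00146898, -0.00159917,
        0.00143898]), 'joint_torque': array([ 5.68705957e-05, -4.80635440e+01,  2.98527360e+01,  1.98729686e-02,
       -1.91378109e-05,  1.07394669e-05]), 'ee_pos': array([144.70631522, 555.93505936, 213.19949927]), 'ee_rot': array([ 0.70199891, -0.09000833,  0.08966445, -0.70075411]), 'ft_force': array([-0.43276351, -0.21455504,  0.14952113]), 'wrist_torque': array([0.00593726, 0.01525962, 0.01673614]), 'grip_width': 0.9984329970447835}
scene {'mtx': array([[591.13633102,   0.        , 325.37326951],
       [  0.        , 591.13633102, 239.48463154],
       [  0.        ,   0.        ,   1.        ]]), 'k1': 0.00578283141653777, 'world_to_cam': array([[-7.32484245e-02,  9.97260926e-01,  1.02622837e-02,
         3.97256164e+01],
       [ 6.01495632e-01,  5.23827374e-02, -7.97156856e-01,
        -2.77268802e+02],
       [-7.95510951e-01, -5.22177649e-02, -6.
[... 751 characters left out ...]
9615309e-01, -2.72268648e-02,
         1.48006838e+01],
       [-9.96738945e-01,  7.45833330e-03, -8.03482907e-02,
         5.65059982e+02],
       [ 8.05204485e-02,  2.67134305e-02, -9.96394927e-01,
         1.11253271e+03],
       [ 0.00000000e+00,  0.00000000e+00,  0.00000000e+00,
         1.00000000e+00]])}
box [(0.73, [318.0, 229.0, 130.0, 114.0])]
tray [(0.86, [169.0, 273.0, 67.0, 104.0])]
pad_top [(0.56, [488.0, 259.0, 88.0, 91.0])]
cover_bar [(0.74, [314.0, 226.0, 86.0, 77.0]), (0.52, [314.0, 229.0, 126.0, 111.0]), (0.25, [171.0, 272.0, 73.0, 106.0])]
dial []
collar1_mid [(0.7, [317.0, 268.0, 29.0, 27.0]), (0.36, [364.0, 219.0, 25.0, 29.0])]
spool [(0.89, [323.0, 142.0, 29.0, 32.0])]
```

```bash
python3 - <<'E'
import cv2
a=cv2.imread("pics/top0.png");b=cv2.imread("pics/scene0.png")
cv2.imwrite("pics/v1.png",cv2.resize(a[110:350,120:560],None,fx=1.8,fy=1.8,interpolation=cv2.INTER_CUBIC))
cv2.imwrite("pics/v2.png",cv2.resize(b[150:400,90:590],None,fx=1.6,fy=1.6,interpolation=cv2.INTER_CUBIC))
E
```

```text
(no output)
```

View pics/v1.png

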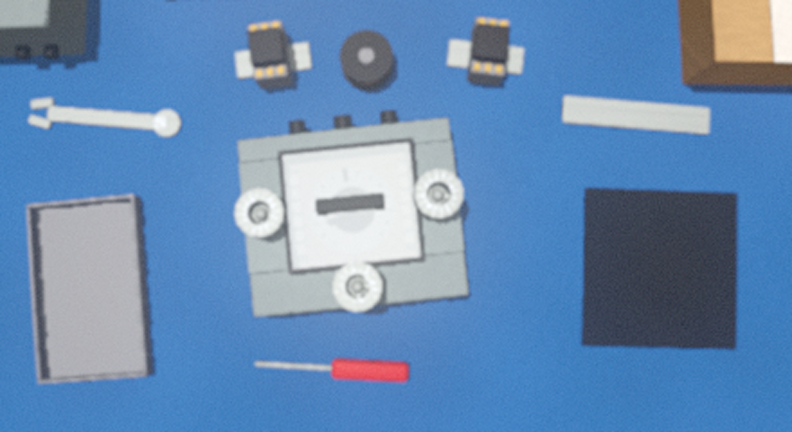

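View pics/v2.png

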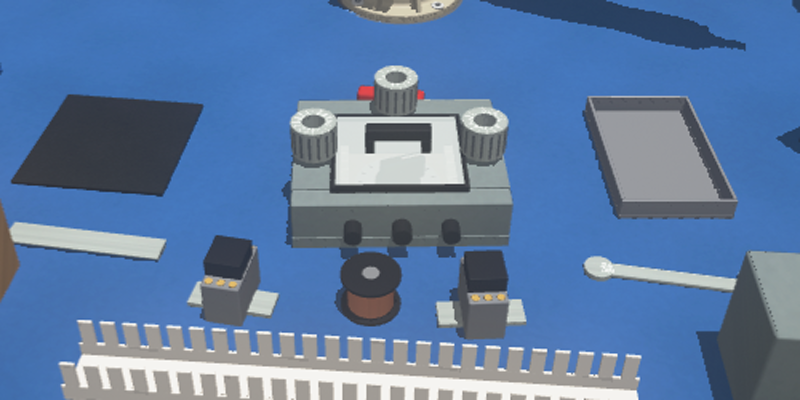

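```bash
cat > h.py <<'E'
import numpy as np, cv2
from scipy.optimize import least_squares
from scipy.spatial.transform import Rotation as R
from plant import env, viewer, order
def proj(n,P):
    c=viewer.get_calibration(n);P=np.atleast_2d(P)
    p=P@c["world_to_cam"][:3,:3].T+c["world_to_cam"][:3,3]
    s=p[:,:2]/p[:,2:];s=s*(1+c["k1"]*(s**2).sum(1,keepdims=True))
    return s*c["mtx"][0,0]+c["mtx"][:2,2]
def at(n,uv,z):
    return least_squares(lambda q:proj(n,[*q,z])[0]-uv,[500,0]).x
def rz(a):return np.array([[np.cos(a),-np.sin(a)],[np.sin(a),np.cos(a)]])
def fit(obs,x0):
    "obs: list of (cam,(u,v),(lx,ly,z)); returns x,y,yaw"
    def f(q):
        return np.concatenate([proj(n,[*(q[:2]+rz(q[2])@l[:2]),l[2]])[0]-uv for n,uv,l in obs])
    r=least_squares(f,x0,loss="soft_l1");return r.x,np.round(r.fun,1).reshape(-1,2)
def tool():
    s=env.read_state();M=R.from_quat(s["ee_rot"]).as_matrix();return s,M
def go(xyz,zc=None):
    """tool-frame shift to world TCP xyz; pure turn to point straight down with jaw axis (tool z) at world yaw zc"""
    s,M=tool();d=M.T@(np.array(xyz)-s["ee_pos"])
    out=[d.round(1)]
    if zc is not None:
        z=np.array([np.cos(zc),np.sin(zc),0]);
        if z@M[:,2]<0:z=-z
        # approach axis = the tool axis most downward
        i=np.argmax(-M[2]);assert M[2,i]<-.9,M
        ax=np.array([0,0,-1.])
        if i==1:N=np.c_[np.cross(ax,z),ax,z]
        else:N=np.c_[ax,np.cross(z,ax),z]
        out.append(R.from_matrix(M.T@N).as_rotvec().round(3))
    return out
E
python3 - <<'E'
from h import *
T=lambda u,v:np.array([u/1.8+120,v/1.8+110]);S=lambda u,v:np.array([u/1.6+90,v/1.6+150])
o=[("top",T(259,212),(0,-108,123)),("top",T(438,193),(0,108,123)),("top",T(357,287),(-100,0,123))]
o=[("top",T(259,212),(0,108*-1,123)),("top",T(438,193),(0,108,123)),("top",T(357,287),(-100,0,123)),
("scene",S(396,76),(-100,0,123)),("scene",S(314,120),(0,-108,123)),("scene",S(485,120),(0,108,123))]
for n,uv,l in o:print(n,l,at(n,uv,123).round(1))
E
```

```text
top (0, -108, 123) [557.2 134.7]
top (0, 108, 123) [578.3 -79. ]
top (-100, 0, 123) [467.4  17.9]
scene (-100, 0, 123) [472.9  19.7]
scene (0, -108, 123) [582.5 -76.8]
scene (0, 108, 123) [563.8 136.6]
```

```bash
python3 - <<'E'
from h import *
T=lambda u,v:np.array([u/1.8+120,v/1.8+110]);S=lambda u,v:np.array([u/1.6+90,v/1.6+150])
o=[("top",T(259,212),(0,108,123)),("top",T(438,193),(0,-108,123)),("top",T(357,287),(-100,0,123)),
("scene",S(396,76),(-100,0,123)),("scene",S(314,120),(0,-108,123)),("scene",S(485,120),(0,108,123))]
for k in (o,o[:3],o[3:]):
    q,r=fit(k,[570,20,0]);print(q.round(3),r.tolist())
q,_=fit(o,[570,20,0])
for l in((-100,0),(0,108),(0,-108)):print((q[:2]+rz(q[2])@l).round(1))
tr=[(120,75),(120,-75),(-120,-75),(-120,75)]
ot=[("top",T(*p),(*l,30)) for p,l in zip([(27,205),(136,195),(154,375),(39,383)],tr)]
os=[("scene",S(*p),(*l,30)) for p,l in zip([(736,202),(619,204),(586,97),(687,97)],tr)]
for k in (ot,os,ot+os):print("tray",*map(lambda a:a.round(3).tolist(),fit(k,[500,300,0])))
pd=[(105,105),(105,-105),(-105,-105),(-105,105)]
ot=[("top",T(*p),(*l,6)) for p,l in zip([(586,188),(737,193),(735,349),(582,345)],pd)]
os=[("scene",S(*p),(*l,6)) for p,l in zip([(162,193),(12,181),(71,95),(203,105)],pd)]
for k in (ot,os,ot+os):print("pad",*map(lambda a:a.round(3).tolist(),fit(k,[500,-300,0])))
s,M=tool();print(M.round(3))
E
```

```text
[5.68536e+02 2.87990e+01 9.90000e-02] [[-0.7, -0.3], [-0.2, -0.4], [-0.5, -0.8], [-0.2, -1.0], [-0.7, -1.0], [-0.2, -1.7]]
[5.67486e+02 2.77990e+01 9.80000e-02] [[-0.3, 0.2], [0.3, 0.1], [-0.0, -0.3]]
[5.7282e+02 2.9654e+01 9.4000e-02] [[0.3, 0.1], [-0.6, 0.1], [0.3, -0.3]]
[469.  19.]
[557.9 136.3]
[579.2 -78.7]
tray [464.559, 376.727, 0.092] [[0.3, -0.3], [-0.1, -1.0], [-1.9, 0.4], [1.0, 0.8]]
tray [474.356, 379.099, 0.076] [[0.4, 1.0], [0.0, -0.7], [-0.4, -0.3], [-0.1, 0.1]]
tray [467.154, 379.12, -6.202] [[-0.1, -1.7], [-0.5, -1.8], [-3.5, -0.4], [-0.5, -0.6], [-0.2, -1.4], [-0.1, -2.9], [-0.9, -2.0], [-0.9, -1.7]]
pad [487.599, -381.801, -0.043] [[-0.7, -0.6], [0.5, -0.2], [0.6, 0.4], [-0.4, 0.4]]
pad [495.348, -377.045, -0.049] [[0.7, 0.9], [-1.2, -0.1], [-0.8, -1.0], [1.5, -0.5]]Traceback (most recent call last):
  File "<stdin>", line 16, in <module>
  File "h.py", line 17, in fit
    r=least_squares(f,x0,loss="soft_l1");return r.x,np.round(r.fun,1).reshape(-1,2)
    return func(*args, **kwargs)
    result = trf(vector_fun.fun, vector_fun.jac, x0, f0, J0, lb, ub, ftol, xtol,

[... 978 characters left out ...]
 = [f_eval - f0 for f_eval in f_evals]
                                    ^^^^^^^
    f = np.atleast_1d(self.fun(x, *self.args, **self.kwargs))
                      ~~~~~~~~^^^^^^^^^^^^^^^^^^^^^^^^^^^^^^
    return np.atleast_1d(self.fun(x))
                         ~~~~~~~~^^^
    return self.f(x, *self.args, **self.kwargs)
           ~~~~~~^^^^^^^^^^^^^^^^^^^^^^^^^^^^^^
  File "h.py", line 16, in f
    return np.concatenate([proj(n,[*(q[:2]+rz(q[2])@l[:2]),l[2]])[0]-uv for n,uv,l in obs])
                           ~~~~^^^^^^^^^^^^^^^^^^^^^^^^^^^^^^^^^^
  File "h.py", line 6, in proj
    c=viewer.get_calibration(n);P=np.atleast_2d(P)
ValueError: time passes only in moves, steps and waits
```

```bash
python3 - <<'E'
s=open("h.py").read()
s=s.replace("def proj","_c={}\ndef cal(n):\n    if n not in _c:_c[n]=viewer.get_calibration(n)\n    return _c[n]\ndef proj").replace("c=viewer.get_calibration(n);P","c=cal(n);P")
i=s.index("def go")
s=s[:i]+'''def go(xyz,turn=None):
    "tool shift to world TCP xyz, ccw-from-above turn in rad is -x turn of tool"
    s,M=tool();d=M.T@(np.array(xyz)-s["ee_pos"])
    z=M[:,2];print("q6",s["q"][5].round(3),"jaw yaw",np.arctan2(z[1],z[0]).round(3),"tcp",s["ee_pos"].round(1),"shift",d.round(1),"width",round(s["grip_width"]*85.4,1),"F",s["ft_force"].round(1),"t",round(s["time_s"],1))
    return d
'''
open("h.py","w").write(s)
E
python3 - <<'E'
from h import *
s,M=tool();print(M.round(3))
go([469,19,230])
E
```

```text
[[ 0.968  0.     0.252]
 [-0.252  0.     0.968]
 [ 0.    -1.     0.   ]]
q6 1.431 jaw yaw 1.316 tcp [145.  556.5 214.1] shift [ 449.   -15.9 -438.4] width 85.1 F [-0.3  0.3  0.1] t 0.8
```

>>> play_rows(moves=[[0,1.2,0,224,-8,-219,85],[0,1.2,0,224,-8,-219,85],[0,1.2,0,224,-8,-219,85],[0,1.2,0,224,-8,-219,85],[0,1.2,0,224,-8,-219,85],[0,1.2,0,224,-8,-219,85],[0,1.2,0,224,-8,-219,85],[0,1.2,0,224,-8,-219,85],[0,1.2,0,224,-8,-219,85],[0,1.2,0,224,-8,-219,85]], force=50)

```text
time_s: 1.63
ee_pos: [307.5, 286.8, 222.5]
ee_rot: [-0.526, 0.473, -0.473, 0.526]
ft_force: [-0.2, 0.6, 0.1]
grip_width: 1.001
```

```bash
python3 - <<'E'
from h import *
go([470,19,230])
E
```

```text
q6 2.023 jaw yaw 0.106 tcp [307.5 286.8 222.5] shift [283.5  -7.6 133.2] width 85.4 F [-0.2  0.6  0.1] t 1.6
```

>>> play_rows(moves=[[0,1.2,0,283,-8,133,85],[0,1.2,0,283,-8,133,85],[0,1.2,0,283,-8,133,85],[0,1.2,0,283,-8,133,85],[0,1.2,0,283,-8,133,85],[0,1.2,0,283,-8,133,85],[0,1.2,0,283,-8,133,85],[0,1.2,0,283,-8,133,85],[0,1.2,0,283,-8,133,85],[0,1.2,0,283,-8,133,85]])

```text
time_s: 2.47
ee_pos: [472.2, 20.6, 229.9]
ee_rot: [-0.167, 0.687, -0.687, 0.167]
ft_force: [0.2, -0.5, 0.4]
grip_width: 0.994
```

```bash
python3 - <<'E'
from h import *
go([470,19,108])
E
```

```text
q6 2.538 jaw yaw -1.093 tcp [472.2  20.6 229.9] shift [  2.7 121.9   0.5] width 84.9 F [ 0.2 -0.5  0.4] t 2.5
```

>>> play_rows(moves=[[0,0,0,2.5,60,0,85],[0,0,0,2.5,100,0,85],[0,0,0,2.5,122,0,85],[0,0,0,2.5,122,0,85],[0,0,0,2.5,122,0,85],[0,0,0,2.5,122,0,62],[0,0,0,2.5,122,0,62],[0,0,0,2.5,122,0,62],[0,0,0,2.5,122,0,62],[0,0,0,2.5,122,0,62]], force=35)

```text
time_s: 3.3
ee_pos: [470.2, 21.2, 109.4]
ee_rot: [0.17, -0.686, 0.687, -0.171]
ft_force: [0.2, 0.1, -0.1]
grip_width: 0.73
```

```bash
python3 - <<'E'
from h import *
go([470,19,108])
for n in("top","scene"):
    cv2.imwrite(f"pics/{n}1.png",viewer.capture(n)[:,:,::-1])
a=cv2.imread("pics/top1.png");b=cv2.imread("pics/scene1.png")
a=cv2.resize(a[180:320,230:410],None,fx=3.3,fy=3.3,interpolation=2);b=cv2.resize(b[150:300,250:430],None,fx=3.3,fy=3.3,interpolation=2)[:462]
cv2.imwrite("pics/v3.png",cv2.resize(np.hstack([a,b]),(800,int(462*800/1188))))
E
```

```text
q6 2.529 jaw yaw -1.084 tcp [470.2  21.2 109.4] shift [1.2 1.4 1.8] width 62.3 F [ 0.2  0.1 -0.1] t 3.3
```

View pics/v3.png

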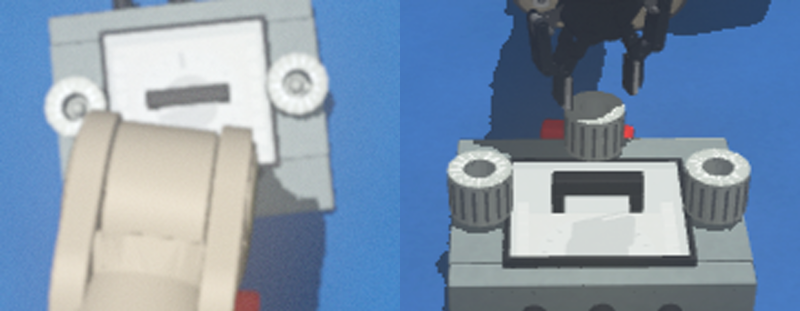

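```bash
python3 - <<'E'
from h import *
s,M=tool()
for z in (80,100,120,140,160):
    print(z,proj("scene",[470,20,z]).round(1),proj("scene",[470-14,20+27,z]).round(1),proj("scene",[470+14,20-27,z]).round(1))
print(s["ft_force"],s["grip_width"])
E
```

```text
80 [[337.3 213.3]] [[349.9 210.3]] [[324.5 216.3]]
100 [[337.5 205.7]] [[350.2 202.7]] [[324.6 208.7]]
120 [[337.7 197.9]] [[350.5 195. ]] [[324.7 200.9]]
140 [[337.9 190. ]] [[350.9 187.1]] [[324.8 193. ]]
160 [[338.1 182. ]] [[351.2 179.1]] [[324.9 184.9]]
[ 0.07765755 -0.13205733  0.14157278] 0.7243380347642528
```

```bash
python3 - <<'E'
from h import *
b=viewer.capture("scene")[:,:,::-1];print(env.read_state()["ee_pos"],env.read_state()["time_s"])
cv2.imwrite("pics/v4.png",cv2.resize(b[100:260,260:420],None,fx=3.7,fy=3.7,interpolation=2))
E
```

```text
[469.41901991  21.21584453 108.52739539] 3.45
```

View pics/v4.png

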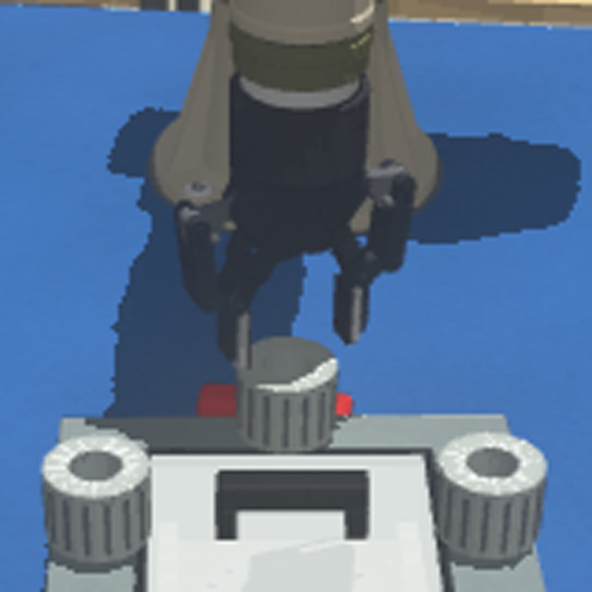

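>>> play_rows(moves=[[0,0,0,0,0,0,53],[0,0,0,0,0,0,53],[0,0,0,0,0,0,53],[0,0,0,0,0,0,53],[0,0,0,0,0,0,53],[0,0,0,0,0,0,53],[0,0,0,0,0,0,53],[0,0,0,0,0,0,53],[0,0,0,0,0,0,53],[0,0,0,0,0,0,53]], force=20)

```text
time_s: 4.28
ee_pos: [469.1, 21.2, 108.1]
ee_rot: [-0.17, 0.686, -0.686, 0.17]
ft_force: [0.6, -0.4, 0.2]
grip_width: 0.616
```

>>> play_rows(moves=[[0,0,0,0,0,0,80],[0,0,0,0,0,0,80],[0,0,0,0,0,0,80],[0,0,0,0,0,0,80],[0,0,0,0,5,0,80],[0,0,0,0,10,0,80],[0,0,0,0,15,0,80],[0,0,0,0,15,0,80],[0,0,0,0,15,0,80],[0,0,0,0,15,0,80]])

```text
time_s: 5.12
ee_pos: [469.0, 21.3, 92.9]
ee_rot: [-0.171, 0.686, -0.686, 0.17]
ft_force: [-0.6, -0.2, -0.5]
grip_width: 0.937
```

```bash
python3 - <<'E'
from h import *
b=viewer.capture("scene")[:,:,::-1];go([470,19,108]);a=viewer.capture("top")[:,:,::-1]
for n in("top","scene"):
  C=cal(n)["world_to_cam"];print(n,(-C[:3,:3].T@C[:3,3]).round())
b=cv2.resize(b[140:260,260:420],None,fx=3.3,fy=3.3,interpolation=2);a=cv2.resize(a,(528,396))
cv2.imwrite("pics/v5.png",cv2.resize(np.hstack([b,a]),(800,301)))
E
```

```text
q6 2.529 jaw yaw -1.084 tcp [469.2  21.2  93.1] shift [  0.4 -14.9   2.3] width 79.9 F [-0.4  0.2  0.7] t 5.2
top [ 474.  -19. 1154.]
scene [1535.   65.  815.]
```

View pics/v5.png

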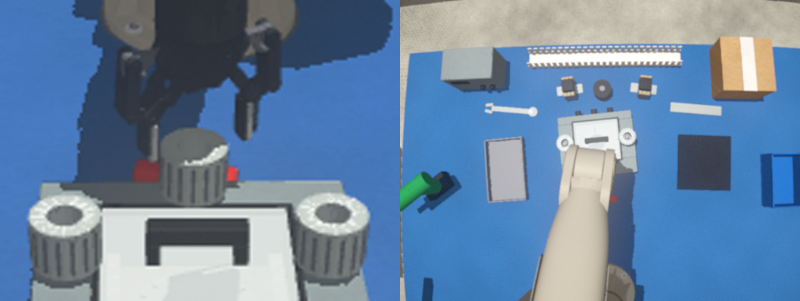

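>>> play_rows(moves=[[0,0,0,0,0,0,52],[0,0,0,0,0,0,52],[0,0,0,0,0,0,52],[0,0,0,0,0,0,52],[0,0,0,0,0,0,52],[0,0,0,0,0,0,52],[0,0,0,0,0,0,52],[0,0,0,0,0,0,52],[0,0,0,0,0,0,52],[0,0,0,0,0,0,52]])

```text
time_s: 6.05
ee_pos: [469.6, 21.1, 93.7]
ee_rot: [0.17, -0.686, 0.686, -0.171]
ft_force: [-1.1, 0.5, 5.8]
grip_width: 0.697
```

>>> play_rows(moves=[[0,0,0,0,0,0,80],[0,0,0,0,0,0,80],[0,0,0,0,0,0,80],[0,0,0,0,0,0,80],[0,0,0,0,4,0,80],[0,0,0,0,8,0,80],[0,0,0,0,12,0,80],[0,0,0,0,16,0,80],[0,0,0,0,16,0,80],[0,0,0,0,16,0,80]])

```text
time_s: 6.88
ee_pos: [468.8, 21.3, 76.6]
ee_rot: [-0.171, 0.686, -0.686, 0.17]
ft_force: [0.3, -0.2, 0.0]
grip_width: 0.937
```

>>> play_rows(moves=[[0,0,0,0,0,0,50],[0,0,0,0,0,0,50],[0,0,0,0,0,0,50],[0,0,0,0,0,0,50],[0,0,0,0,0,0,50],[0,0,0,0,0,0,50],[0,0,0,0,0,0,50],[0,0,0,0,0,0,50],[0,0,0,0,0,0,50],[0,0,0,0,0,0,50]], force=40)

```text
time_s: 7.72
ee_pos: [469.8, 20.7, 77.8]
ee_rot: [0.17, -0.686, 0.687, -0.171]
ft_force: [-0.6, -2.6, 5.3]
grip_width: 0.7
```

```bash
python3 - <<'E'
from h import *
b=viewer.capture("scene")[:,:,::-1];go([470,19,108]);s=env.read_state();print(s["wrist_torque"],s["ee_pos"])
cv2.imwrite("pics/v6.png",cv2.resize(b[140:260,260:420],None,fx=4,fy=4,interpolation=2))
E
```

```text
q6 2.529 jaw yaw -1.084 tcp [469.9  20.7  77.8] shift [  0.6 -30.2   1.6] width 59.9 F [-1.3 -3.4  4.9] t 7.8
[-0.60221668  0.13538974  0.00637917] [469.86715941  20.67075115  77.77780972]
```

View pics/v6.png

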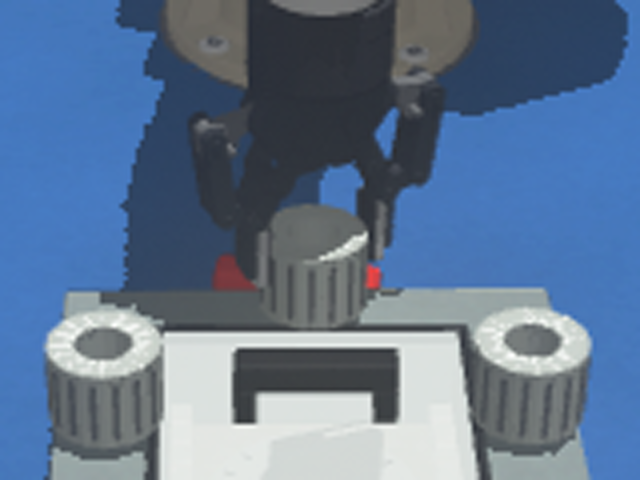

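>>> play_rows(moves=[[0,-0.12,0,0,-0.2,0,50],[0,-0.24,0,0,-0.5,0,50],[0,-0.36,0,0,-0.7,0,50],[0,-0.48,0,0,-0.9,0,50],[0,-0.6,0,0,-1.2,0,50],[0,-0.72,0,0,-1.4,0,50],[0,-0.84,0,0,-1.6,0,50],[0,-0.96,0,0,-1.8,0,50],[0,-1.08,0,0,-2.1,0,50],[0,-1.2,0,0,-2.3,0,50]])

```text
time_s: 8.6
ee_pos: [469.3, 20.6, 80.2]
ee_rot: [0.53, -0.468, 0.469, -0.529]
ft_force: [-2.0, -3.3, 7.7]
grip_width: 0.702
```

>>> play_rows(moves=[[0,-0.12,0,0,-0.2,0,50],[0,-0.24,0,0,-0.5,0,50],[0,-0.36,0,0,-0.7,0,50],[0,-0.48,0,0,-0.9,0,50],[0,-0.6,0,0,-1.2,0,50],[0,-0.72,0,0,-1.4,0,50],[0,-0.84,0,0,-1.6,0,50],[0,-0.96,0,0,-1.8,0,50],[0,-1.08,0,0,-2.1,0,50],[0,-1.2,0,0,-2.3,0,50]])

```text
time_s: 9.43
ee_pos: [469.3, 20.2, 82.5]
ee_rot: [0.702, -0.088, 0.088, -0.701]
ft_force: [-2.6, -4.2, 7.8]
grip_width: 0.704
```

>>> play_rows(moves=[[0,-0.12,0,0,-0.2,0,50],[0,-0.24,0,0,-0.5,0,50],[0,-0.36,0,0,-0.7,0,50],[0,-0.48,0,0,-0.9,0,50],[0,-0.6,0,0,-1.2,0,50],[0,-0.72,0,0,-1.4,0,50],[0,-0.84,0,0,-1.6,0,50],[0,-0.96,0,0,-1.8,0,50],[0,-1.08,0,0,-2.1,0,50],[0,-1.2,0,0,-2.3,0,50]])

```text
time_s: 10.27
ee_pos: [470.3, 20.2, 84.8]
ee_rot: [0.63, 0.324, -0.323, -0.628]
ft_force: [0.3, -4.3, 6.4]
grip_width: 0.699
```

>>> play_rows(moves=[[0,-0.12,0,0,-0.2,0,50],[0,-0.24,0,0,-0.5,0,50],[0,-0.36,0,0,-0.7,0,50],[0,-0.4,0,0,-0.8,0,50],[0,-0.4,0,0,-3,0,50],[0,-0.4,0,0,-5,0,50],[0,-0.4,0,0,-7,0,50],[0,-0.4,0,0,-9,0,50],[0,-0.4,0,0,-11,0,50],[0,-0.4,0,0,-13,0,50]])

```text
time_s: 11.1
ee_pos: [468.6, 21.7, 96.8]
ee_rot: [-0.553, -0.44, 0.44, 0.554]
ft_force: [-0.1, -0.0, -1.9]
grip_width: 0.699
```

```bash
python3 - <<'E'
from h import *
go([470,19,180])
E
```

```text
q6 -1.47 jaw yaw 2.915 tcp [468.6  21.7  96.8] shift [ -2.2 -83.2  -1.9] width 59.7 F [-0.1 -0.  -1.9] t 11.1
```

>>> play_rows(moves=[[0,0,0,0,-40,0,50],[0,0,0,0,-60,0,50],[0,0,0,0,-60,0,50],[0,1.25,0,325,-60,149,50],[0,1.25,0,325,-60,149,50],[0,1.25,0,325,-60,149,50],[0,1.25,0,325,-60,149,50],[0,1.25,0,325,-60,149,50],[0,1.25,0,325,-60,149,50],[0,1.25,0,325,-60,149,50]], force=50)

```text
time_s: 11.93
ee_pos: [417.2, 268.3, 156.1]
ee_rot: [-0.676, -0.204, 0.206, 0.677]
ft_force: [0.7, -0.3, -1.8]
grip_width: 0.695
```

```bash
python3 - <<'E'
from h import *
a=viewer.capture("top");go([397,372,100])
r=viewer.cut_out("top","tray");
for d in r[:2]:
    m=d["region"].astype(np.uint8);print(d["p"],cv2.minAreaRect(cv2.findNonZero(m)))
print([proj("top",[*(np.array([468,378])+rz(.085)@l),30])[0].round(1).tolist() for l in((120,75),(120,-75),(-120,-75),(-120,75))])
E
```

```text
q6 -0.167 jaw yaw 2.155 tcp [416.  274.  156.2] shift [38.2 56.7 91.9] width 59.5 F [ 0.2  5.2 -1. ] t 12.0
0.83 ((168.78964233398438, 270.4758605957031), (103.05945587158203, 64.11111450195312), 85.2363510131836)
0.72 ((314.4820251464844, 223.81124877929688), (69.40025329589844, 76.8427734375), 84.5596694946289)
[[135.2, 221.9], [195.3, 216.1], [202.8, 317.5], [141.8, 321.9]]
```

>>> play_rows(moves=[[0,0.49,0,38,0,92,50],[0,0.49,0,38,0,92,50],[0,0.49,0,38,0,92,50],[0,0.49,0,38,40,92,50],[0,0.49,0,38,80,92,50],[0,0.49,0,38,100,92,50],[0,0.49,0,38,110,92,50],[0,0.49,0,38,110,92,50],[0,0.49,0,38,110,92,50],[0,0.49,0,38,110,92,50]])

```text
time_s: 12.87
ee_pos: [400.6, 364.7, 48.6]
ee_rot: [-0.706, -0.037, 0.036, 0.707]
ft_force: [0.4, 0.7, -0.9]
grip_width: 0.694
```

```bash
python3 - <<'E'
from h import *
b=viewer.capture("scene")[:,:,::-1];go([397,372,5]);a=viewer.capture("top")[:,:,::-1]
b=cv2.resize(b[120:280,400:580],None,fx=2.5,fy=2.5,interpolation=2);a=cv2.resize(a[190:350,90:250],(400,400),interpolation=2)
cv2.imwrite("pics/v7.png",np.hstack([b[:400],a]))
E
```

```text
q6 0.487 jaw yaw 1.674 tcp [400.8 364.9  48.9] shift [-3.2 43.9  7.4] width 59.4 F [ 0.8  0.5 -2.2] t 12.9
```

View pics/v7.png

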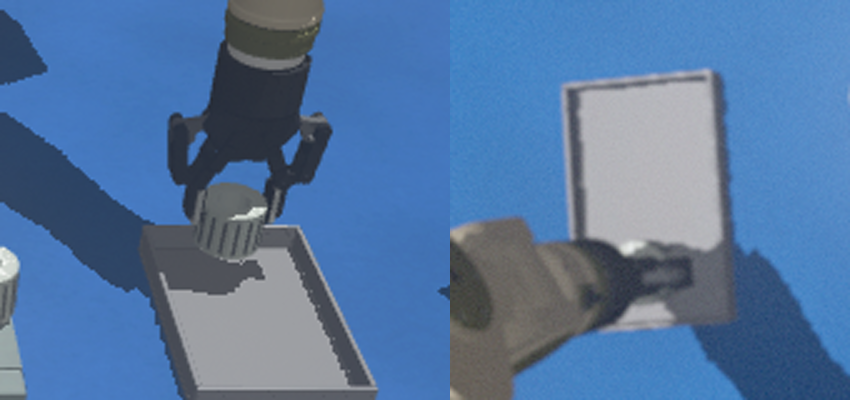

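>>> play_rows(moves=[[0,0,0,-3,20,7,50],[0,0,0,-3,34,7,50],[0,0,0,-3,36,7,50],[0,0,0,-3,38,7,50],[0,0,0,-3,39,7,50],[0,0,0,-3,40,7,50],[0,0,0,-3,40,7,50],[0,0,0,-3,40,7,50],[0,0,0,-3,40,7,50],[0,0,0,-3,40,7,50]])

```text
time_s: 13.8
ee_pos: [395.8, 371.0, 7.4]
ee_rot: [-0.706, -0.037, 0.036, 0.706]
ft_force: [0.5, 0.1, -1.0]
grip_width: 0.698
```

Go down in 1 mm steps a bit more, to feel the floor.

>>> play_rows(moves=[[0,0,0,0,1,0,50],[0,0,0,0,1,0,50],[0,0,0,0,1,0,50],[0,0,0,0,2,0,50],[0,0,0,0,2,0,50],[0,0,0,0,2,0,50],[0,0,0,0,2,0,50],[0,0,0,0,2,0,50],[0,0,0,0,2,0,50],[0,0,0,0,2,0,50]])

```text
time_s: 14.63
ee_pos: [395.4, 370.9, 5.4]
ee_rot: [-0.706, -0.036, 0.037, 0.706]
ft_force: [-3.1, -0.9, 6.3]
grip_width: 0.698
```

>>> play_rows(moves=[[0,0,0,0,0,0,76],[0,0,0,0,0,0,76],[0,0,0,0,0,0,76],[0,0,0,0,0,0,76],[0,0,0,0,-20,0,76],[0,0,0,0,-60,0,76],[0,0,0,0,-100,0,76],[0,0,0,0,-130,0,76],[0,0,0,0,-130,0,76],[0,0,0,0,-130,0,76]])

```text
time_s: 15.47
ee_pos: [397.2, 372.0, 137.2]
ee_rot: [-0.705, -0.038, 0.035, 0.707]
ft_force: [-0.3, 0.5, -0.3]
grip_width: 0.886
```

>>> play_rows(moves=[[0,1.23,0,138,0,-249,82],[0,1.23,0,138,0,-249,82],[0,1.23,0,138,0,-249,82],[0,1.23,0,138,0,-249,82],[0,1.23,0,138,0,-249,82],[0,1.23,0,138,0,-249,82],[0,1.23,0,138,0,-249,82],[0,1.23,0,138,0,-249,82],[0,1.23,0,138,0,-249,82],[0,1.23,0,138,0,-249,82]])

```text
time_s: 16.3
ee_pos: [557.8, 136.0, 132.5]
ee_rot: [0.597, -0.381, 0.379, -0.595]
ft_force: [-0.5, 0.2, -0.0]
grip_width: 0.962
```

>>> play_rows(moves=[[0,1.23,0,0,0,0,82],[0,1.23,0,0,0,0,82],[0,1.23,0,0,0,0,82],[0,1.23,0,0,0,0,82],[0,1.23,0,0,0,0,82],[0,1.23,0,0,0,0,82],[0,1.23,0,0,0,0,82],[0,1.23,0,0,0,0,82],[0,1.23,0,0,0,0,82],[0,1.23,0,0,0,0,82]])

```text
time_s: 17.13
ee_pos: [557.3, 137.2, 132.7]
ee_rot: [-0.27, 0.655, -0.654, 0.267]
ft_force: [0.5, 0.2, 0.0]
grip_width: 0.961
```

```bash
python3 - <<'E'
from h import *
go([558.5,137,78])
E
```

```text
q6 2.464 jaw yaw -0.792 tcp [557.3 137.2 132.7] shift [-0.9 54.7  1.1] width 82.1 F [0.5 0.2 0. ] t 17.1
```

>>> play_rows(moves=[[0,0,0,0,25,1,82],[0,0,0,0,45,1,82],[0,0,0,0,55,1,82],[0,0,0,0,55,1,82],[0,0,0,0,55,1,50],[0,0,0,0,55,1,50],[0,0,0,0,55,1,50],[0,0,0,0,55,1,50],[0,0,0,0,55,1,50],[0,0,0,0,55,1,50]], force=40)

```text
time_s: 17.97
ee_pos: [560.0, 136.8, 81.0]
ee_rot: [0.27, -0.653, 0.653, -0.271]
ft_force: [0.3, 0.1, 2.6]
grip_width: 0.686
```

```bash
python3 - <<'E'
from h import *
go([558.5,137,78])
E
```

```text
q6 2.457 jaw yaw -0.786 tcp [560.  136.8  81. ] shift [ 0.9  3.  -1.2] width 58.6 F [0.3 0.1 2.6] t 18.0
```

>>> play_rows(moves=[[0,-0.12,0,0,-0.2,0,50],[0,-0.24,0,0,-0.5,0,50],[0,-0.36,0,0,-0.7,0,50],[0,-0.48,0,0,-0.9,0,50],[0,-0.6,0,0,-1.2,0,50],[0,-0.72,0,0,-1.4,0,50],[0,-0.84,0,0,-1.6,0,50],[0,-0.96,0,0,-1.8,0,50],[0,-1.08,0,0,-2.1,0,50],[0,-1.2,0,0,-2.3,0,50]])

```text
time_s: 18.8
ee_pos: [559.1, 136.9, 83.2]
ee_rot: [-0.593, 0.385, -0.385, 0.593]
ft_force: [-1.8, 0.2, 5.1]
grip_width: 0.688
```

>>> play_rows(moves=[[0,-0.12,0,0,-0.2,0,50],[0,-0.24,0,0,-0.5,0,50],[0,-0.36,0,0,-0.7,0,50],[0,-0.48,0,0,-0.9,0,50],[0,-0.6,0,0,-1.2,0,50],[0,-0.72,0,0,-1.4,0,50],[0,-0.84,0,0,-1.6,0,50],[0,-0.96,0,0,-1.8,0,50],[0,-1.08,0,0,-2.1,0,50],[0,-1.2,0,0,-2.3,0,50]])

```text
time_s: 19.63
ee_pos: [559.5, 136.6, 85.4]
ee_rot: [0.707, 0.018, -0.017, -0.707]
ft_force: [-0.6, -0.3, 2.7]
grip_width: 0.684
```

>>> play_rows(moves=[[0,-0.12,0,0,-0.2,0,50],[0,-0.24,0,0,-0.5,0,50],[0,-0.36,0,0,-0.7,0,50],[0,-0.48,0,0,-0.9,0,50],[0,-0.6,0,0,-1.2,0,50],[0,-0.72,0,0,-1.4,0,50],[0,-0.84,0,0,-1.6,0,50],[0,-0.96,0,0,-1.8,0,50],[0,-1.08,0,0,-2.1,0,50],[0,-1.2,0,0,-2.3,0,50]])

```text
time_s: 20.47
ee_pos: [559.1, 136.5, 87.7]
ee_rot: [0.574, 0.413, -0.413, -0.573]
ft_force: [-2.0, -1.0, 3.8]
grip_width: 0.69
```

>>> play_rows(moves=[[0,-0.12,0,0,-0.2,0,50],[0,-0.24,0,0,-0.5,0,50],[0,-0.36,0,0,-0.7,0,50],[0,-0.4,0,0,-0.8,0,50],[0,-0.4,0,0,-3,0,50],[0,-0.4,0,0,-5,0,50],[0,-0.4,0,0,-7,0,50],[0,-0.4,0,0,-9,0,50],[0,-0.4,0,0,-11,0,50],[0,-0.4,0,0,-13,0,50]])

```text
time_s: 21.3
ee_pos: [559.2, 136.7, 100.0]
ee_rot: [-0.482, -0.518, 0.518, 0.482]
ft_force: [-0.1, -0.3, -2.0]
grip_width: 0.683
```

```bash
python3 - <<'E'
from h import *
go([469,378,150])
E
```

```text
q6 -1.543 jaw yaw -3.069 tcp [559.2 136.7 100. ] shift [247.1 -49.9  72.6] width 58.3 F [-0.1 -0.3 -2. ] t 21.3
```

>>> play_rows(moves=[[0,0,0,0,-40,0,50],[0,0,0,0,-50,0,50],[0,0,0,0,-50,0,50],[0,0.8,0,247,-50,73,50],[0,0.8,0,247,-50,73,50],[0,0.8,0,247,-50,73,50],[0,0.8,0,247,-50,73,50],[0,0.8,0,247,-50,73,50],[0,0.8,0,247,-50,73,50],[0,0.8,0,247,-50,73,50]], force=50)

```text
time_s: 22.13
ee_pos: [466.5, 380.6, 148.7]
ee_rot: [-0.645, -0.288, 0.289, 0.646]
ft_force: [0.4, -0.2, -1.4]
grip_width: 0.683
```

```bash
python3 - <<'E'
from h import *
a=viewer.capture("top")[:,:,::-1];go([469,378,150])
for d in viewer.cut_out("top","tray")[:1]:
    m=d["region"].astype(np.uint8);print(d["p"],cv2.minAreaRect(cv2.findNonZero(m)))
for d in viewer.cut_out("top","collar1_mid")[:4]:print(d["p"],d["rect"])
E
```

```text
q6 -0.283 jaw yaw 2.409 tcp [465.1 383.8 148.6] shift [-1.8 -1.4 -6.8] width 57.8 F [ 0.7  1.8 -2.4] t 22.2
0.87 ((177.44720458984375, 273.0927734375), (102.30258178710938, 65.16714477539062), 87.1844482421875)
0.94 [178.8, 303.6, 31.2, 25.5]
```

```bash
python3 - <<'E'
from h import *
a=viewer.capture("top");print(proj("top",[396,371,49]),at("top",(178.8,303.6),45))
d=viewer.cut_out("top","tray")[0];m=d["region"].astype(np.uint8)
v=a[:,:,::-1].copy();c,_=cv2.findContours(m,0,1);cv2.drawContours(v,c,-1,(0,0,255),1)
cv2.imwrite("pics/v8.png",cv2.resize(v[190:350,90:250],(640,640),interpolation=2)[:600])
E
```

```text
[[168.01069849 300.13468617]] [387.91919656 346.28230519]
```

View pics/v8.png

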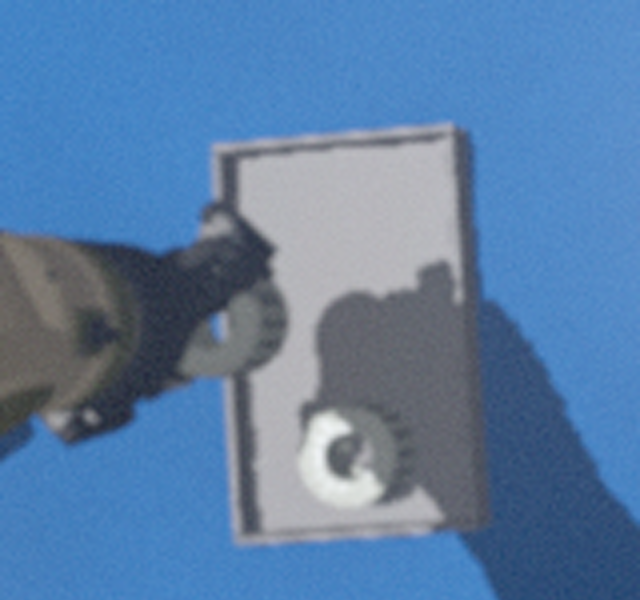

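```bash
python3 - <<'E'
from h import *
tr=[(120,75),(120,-75),(-120,-75),(-120,75)]
q,r=fit([("top",np.array(p)/4+[90,190],(*l,30)) for p,l in zip([(213,145),(468,127),(490,525),(238,543)],tr)],[464,360,.07]);print(q,r.tolist())
for l in(0,70):print(l,q[:2]+rz(q[2])@(l,0))
c=at("top",(178.8,303.6),45);print(rz(-q[2])@(c-q[:2]))
t=q[:2]+[3,1]
go([*t,150])
E
```

```text
[4.57572576e+02 3.55014777e+02 7.29870736e-02] [[1.5, -0.5], [-1.7, -1.1], [-0.7, 1.2], [0.9, 0.4]]
0 [457.57257585 355.01477657]
70 [527.38620966 360.1193368 ]
[-70.10472773  -3.62993841]
q6 -0.3 jaw yaw 2.415 tcp [468.2 377.3 148.9] shift [-21.   -1.   -8.4] width 57.7 F [-0.4  0.8 -1.6] t 22.4
```

>>> play_rows(moves=[[0,0.77,0,-21,0,-8,50],[0,0.77,0,-21,0,-8,50],[0,0.77,0,-21,0,-8,50],[0,0.77,0,-21,0,-8,50],[0,0.77,0,-21,20,-8,50],[0,0.77,0,-21,60,-8,50],[0,0.77,0,-21,95,-8,50],[0,0.77,0,-21,120,-8,50],[0,0.77,0,-21,130,-8,50],[0,0.77,0,-21,130,-8,50]])

```text
time_s: 23.22
ee_pos: [458.9, 354.2, 17.0]
ee_rot: [0.708, 0.024, -0.027, -0.706]
ft_force: [-0.8, -0.3, -2.1]
grip_width: 0.679
```

>>> play_rows(moves=[[0,0,0,0,4,0,50],[0,0,0,0,7,0,50],[0,0,0,0,9,0,50],[0,0,0,0,9,0,50],[0,0,0,0,10,0,50],[0,0,0,0,10,0,50],[0,0,0,0,11,0,50],[0,0,0,0,11,0,50],[0,0,0,0,11,0,50],[0,0,0,0,11,0,50]])

```text
time_s: 24.05
ee_pos: [460.5, 356.8, 9.0]
ee_rot: [-0.707, -0.026, 0.026, 0.707]
ft_force: [-0.4, 0.1, -2.3]
grip_width: 0.674
```

```bash
python3 - <<'E'
from h import *
go([579.2,-78,135])
E
```

```text
q6 0.448 jaw yaw 1.644 tcp [460.5 356.8   9. ] shift [  86.5 -126.1 -442.3] width 57.5 F [-0.4  0.1 -2.3] t 24.1
```

>>> play_rows(moves=[[0,0,0,0,1,0,50],[0,0,0,0,1,0,50],[0,0,0,0,2,0,50],[0,0,0,0,2,0,50],[0,0,0,0,2,0,50],[0,0,0,0,2,0,76],[0,0,0,0,2,0,76],[0,0,0,0,2,0,76],[0,0,0,0,2,0,76],[0,0,0,0,2,0,76]])

```text
time_s: 24.88
ee_pos: [460.6, 356.8, 6.8]
ee_rot: [-0.707, -0.026, 0.026, 0.707]
ft_force: [-0.4, 0.0, -0.8]
grip_width: 0.891
```

>>> play_rows(moves=[[0,0,0,0,-30,0,76],[0,0,0,0,-60,0,76],[0,0,0,0,-100,0,76],[0,0,0,0,-130,0,76],[0,0.7,0,43,-130,-221,82],[0,0.7,0,43,-130,-221,82],[0,0.7,0,43,-130,-221,82],[0,0.7,0,43,-130,-221,82],[0,0.7,0,43,-130,-221,82],[0,0.7,0,43,-130,-221,82]])

```text
time_s: 25.72
ee_pos: [520.7, 135.3, 137.0]
ee_rot: [0.672, -0.221, 0.222, -0.671]
ft_force: [-0.3, 1.1, 0.4]
grip_width: 0.96
```

```bash
python3 - <<'E'
from h import *
go([580,-78,135])
E
```

```text
q6 0.742 jaw yaw 0.935 tcp [520.7 135.3 137. ] shift [ 174.4    2.3 -136.3] width 82.0 F [-0.3  1.1  0.4] t 25.7
```

>>> play_rows(moves=[[0,1.2,0,174,0,-136,82],[0,1.2,0,174,0,-136,82],[0,1.2,0,174,0,-136,82],[0,1.2,0,174,0,-136,82],[0,1.2,0,174,0,-136,82],[0,1.2,0,174,0,-136,82],[0,1.2,0,174,0,-136,82],[0,1.2,0,174,0,-136,82],[0,1.2,0,174,0,-136,82],[0,1.2,0,174,0,-136,82]])

```text
time_s: 26.55
ee_pos: [580.7, -73.1, 136.6]
ee_rot: [-0.43, 0.561, -0.561, 0.43]
ft_force: [-0.1, 0.5, -0.3]
grip_width: 0.96
```

>>> play_rows(moves=[[0,0.8,0,0,0,0,82],[0,0.8,0,0,0,0,82],[0,0.8,0,0,0,0,82],[0,0.8,0,0,0,0,82],[0,0.8,0,0,0,0,82],[0,0.8,0,0,0,0,82],[0,0.8,0,0,0,0,82],[0,0.8,0,0,0,0,82],[0,0.8,0,0,0,0,82],[0,0.8,0,0,0,0,82]])

```text
time_s: 27.38
ee_pos: [580.8, -72.7, 136.8]
ee_rot: [-0.181, 0.684, -0.684, 0.181]
ft_force: [0.0, 0.0, 0.3]
grip_width: 0.959
```

```bash
python3 - <<'E'
from h import *
go([580,-77.7,78])
E
```

```text
q6 2.364 jaw yaw -1.054 tcp [580.8 -72.7 136.8] shift [ 3.2 58.8  4. ] width 81.9 F [0.  0.  0.3] t 27.4
```

>>> play_rows(moves=[[0,0,0,3,10,4,82],[0,0,0,3,40,4,82],[0,0,0,3,59,4,82],[0,0,0,3,59,4,82],[0,0,0,3,59,4,50],[0,0,0,3,59,4,50],[0,0,0,3,59,4,50],[0,0,0,3,59,4,50],[0,0,0,3,59,4,50],[0,0,0,3,59,4,50]], force=40)

```text
time_s: 28.22
ee_pos: [581.1, -78.0, 79.1]
ee_rot: [0.179, -0.683, 0.684, -0.181]
ft_force: [0.6, -0.9, 2.6]
grip_width: 0.694
```

>>> play_rows(moves=[[0,-0.12,0,0,-0.2,0,50],[0,-0.24,0,0,-0.5,0,50],[0,-0.36,0,0,-0.7,0,50],[0,-0.48,0,0,-0.9,0,50],[0,-0.6,0,0,-1.2,0,50],[0,-0.72,0,0,-1.4,0,50],[0,-0.84,0,0,-1.6,0,50],[0,-0.96,0,0,-1.8,0,50],[0,-1.08,0,0,-2.1,0,50],[0,-1.2,0,0,-2.3,0,50]])

```text
time_s: 29.05
ee_pos: [580.5, -77.9, 81.2]
ee_rot: [-0.536, 0.461, -0.462, 0.536]
ft_force: [-1.6, -0.6, 4.7]
grip_width: 0.699
```

```bash
python3 - <<'E'
from h import *
go([580,-77.7,78])
E
```

```text
q6 1.151 jaw yaw 0.15 tcp [580.5 -77.9  81.2] shift [-0.3  3.2 -0.4] width 59.7 F [-1.6 -0.6  4.7] t 29.1
```

>>> play_rows(moves=[[0,-0.12,0,0,-0.2,0,50],[0,-0.24,0,0,-0.5,0,50],[0,-0.36,0,0,-0.7,0,50],[0,-0.48,0,0,-0.9,0,50],[0,-0.6,0,0,-1.2,0,50],[0,-0.72,0,0,-1.4,0,50],[0,-0.84,0,0,-1.6,0,50],[0,-0.96,0,0,-1.8,0,50],[0,-1.08,0,0,-2.1,0,50],[0,-1.2,0,0,-2.3,0,50]])

```text
time_s: 29.88
ee_pos: [580.7, -78.1, 83.6]
ee_rot: [0.703, -0.077, 0.079, -0.702]
ft_force: [-0.8, -1.3, 3.1]
grip_width: 0.698
```

>>> play_rows(moves=[[0,-0.12,0,0,-0.2,0,50],[0,-0.24,0,0,-0.5,0,50],[0,-0.36,0,0,-0.7,0,50],[0,-0.48,0,0,-0.9,0,50],[0,-0.6,0,0,-1.2,0,50],[0,-0.72,0,0,-1.4,0,50],[0,-0.84,0,0,-1.6,0,50],[0,-0.96,0,0,-1.8,0,50],[0,-1.08,0,0,-2.1,0,50],[0,-1.2,0,0,-2.3,0,50]])

```text
time_s: 30.72
ee_pos: [580.7, -78.3, 85.9]
ee_rot: [0.625, 0.333, -0.332, -0.623]
ft_force: [-1.2, -1.7, 3.3]
grip_width: 0.693
```

>>> play_rows(moves=[[0,-0.12,0,0,-0.2,0,50],[0,-0.24,0,0,-0.5,0,50],[0,-0.36,0,0,-0.7,0,50],[0,-0.4,0,0,-0.8,0,50],[0,-0.4,0,0,-3,0,50],[0,-0.4,0,0,-5,0,50],[0,-0.4,0,0,-7,0,50],[0,-0.4,0,0,-9,0,50],[0,-0.4,0,0,-11,0,50],[0,-0.4,0,0,-13,0,50]])

```text
time_s: 31.55
ee_pos: [580.0, -77.5, 97.9]
ee_rot: [-0.547, -0.448, 0.448, 0.547]
ft_force: [-1.0, -0.3, -1.3]
grip_width: 0.698
```

```bash
python3 - <<'E'
from h import *
go([530,361,165])
E
```

```text
q6 -1.643 jaw yaw 2.944 tcp [580.  -77.5  97.9] shift [420.2 -67.  135.2] width 59.6 F [-1.  -0.3 -1.3] t 31.6
```

>>> play_rows(moves=[[0,0,0,0,-30,0,50],[0,0,0,0,-50,0,50],[0,0,0,0,-60,0,50],[0,0.7,0,250,-60,80,50],[0,0.7,0,250,-60,80,50],[0,0.7,0,250,-60,80,50],[0,0.7,0,250,-60,80,50],[0,0.7,0,250,-60,80,50],[0,0.7,0,250,-60,80,50],[0,0.7,0,250,-60,80,50]], force=50)

```text
time_s: 32.38
ee_pos: [549.7, 186.3, 157.5]
ee_rot: [-0.667, -0.232, 0.233, 0.668]
ft_force: [1.2, -0.3, -1.2]
grip_width: 0.694
```

```bash
python3 - <<'E'
from h import *
a=viewer.capture("top")
d=viewer.cut_out("top","tray")[0];m=d["region"].astype(np.uint8);print(d["p"],cv2.minAreaRect(cv2.findNonZero(m)))
for d in viewer.cut_out("top","collar1_mid")[:4]:print(round(d["p"],2),d["rect"])
print(proj("top",[460,356,49]))
go([530,361,158])
E
```

```text
0.66 ((315.0079040527344, 226.6546630859375), (107.77562713623047, 121.78067779541016), 84.5962142944336)
[[174.46578621 272.6213996 ]]
q6 -0.491 jaw yaw 2.248 tcp [550.  185.3 157.4] shift [ 94.6  -0.6 149.4] width 59.2 F [ 0.  -0.9 -1.9] t 32.5
```

>>> play_rows(moves=[[0,0.6,0,95,0,149,50],[0,0.6,0,95,0,149,50],[0,0.6,0,95,0,149,50],[0,0.6,0,95,0,149,50],[0,0.6,0,95,0,149,50],[0,0.6,0,95,0,149,50],[0,0.6,0,95,40,149,50],[0,0.6,0,95,70,149,50],[0,0.6,0,95,90,149,50],[0,0.6,0,95,90,149,50]])

```text
time_s: 33.37
ee_pos: [529.1, 355.1, 62.1]
ee_rot: [0.708, 0.023, -0.029, -0.705]
ft_force: [-0.5, -0.5, -2.5]
grip_width: 0.691
```

```bash
python3 - <<'E'
from h import *
b=viewer.capture("scene")[:,:,::-1];go([530,361,8]);a=viewer.capture("top")[:,:,::-1]
b=cv2.resize(b[160:320,420:580],(400,400),interpolation=2);a=cv2.resize(a[190:350,90:250],(400,400),interpolation=2)
cv2.imwrite("pics/v9.png",np.hstack([b,a]))
E
```

```text
q6 0.393 jaw yaw 1.643 tcp [530.5 356.   65. ] shift [ 0.2 57.   5.2] width 59.2 F [-0.6 -0.7 -0.9] t 33.4
```

View pics/v9.png

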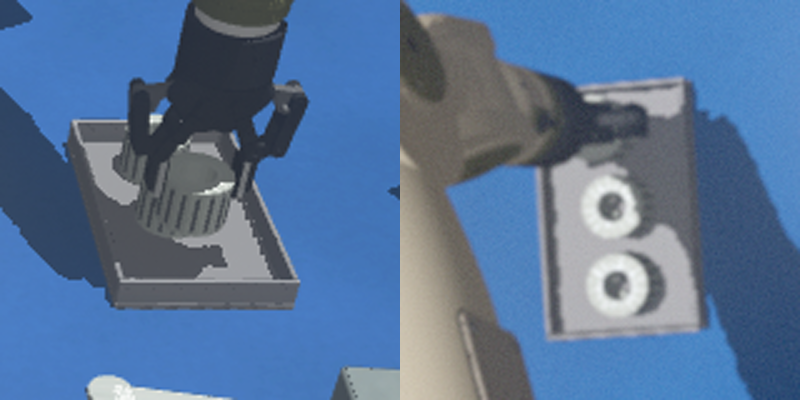

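>>> play_rows(moves=[[0,0,0,0,30,3,50],[0,0,0,0,45,3,50],[0,0,0,0,54,3,50],[0,0,0,0,56,3,50],[0,0,0,0,58,3,50],[0,0,0,0,58,3,50],[0,0,0,0,59,3,50],[0,0,0,0,59,3,50],[0,0,0,0,59,3,50],[0,0,0,0,59,3,50]])

```text
time_s: 34.3
ee_pos: [532.2, 362.1, 9.4]
ee_rot: [-0.706, -0.026, 0.026, 0.707]
ft_force: [0.4, 0.8, -1.0]
grip_width: 0.691
```

>>> play_rows(moves=[[0,0,0,0,0,0,76],[0,0,0,0,0,0,76],[0,0,0,0,0,0,76],[0,0,0,0,0,0,76],[0,0,0,0,-20,0,76],[0,0,0,0,-60,0,76],[0,0,0,0,-100,0,76],[0,0,0,0,-150,0,76],[0,0,0,0,-150,0,76],[0,0,0,0,-150,0,76]])

```text
time_s: 35.13
ee_pos: [534.6, 363.3, 164.1]
ee_rot: [-0.705, -0.029, 0.023, 0.708]
ft_force: [-0.0, 0.2, -0.2]
grip_width: 0.888
```

```bash
python3 - <<'E'
from h import *
# box from actual stud grips
S=np.array([[469.5,20.5],[559.5,136.7],[580.6,-78]]);L=np.array([[-100,0],[0,108],[0,-108.]])
r=least_squares(lambda q:((rz(q[2])@L.T).T+q[:2]-S).ravel(),[570,28,.1]);print(r.x,r.fun.round(1))
go([*r.x[:2],155])
E
```

```text
[5.69714197e+02 2.95845530e+01 9.56825221e-02] [ 0.7 -0.5 -0.1  0.4 -0.6  0.1]
q6 0.399 jaw yaw 1.644 tcp [534.6 363.3 164.1] shift [  10.5    7.9 -335.4] width 75.9 F [-0.   0.2 -0.2] t 35.1
```

```bash
python3 - <<'E'
from h import *
c=[(77,85),(77,-85),(-77,-85),(-77,85)]
q,r=fit([("top",np.array(p)/1.8+[120,110],(*l,78)) for p,l in zip([(278,152),(412,140),(424,261),(290,273)],c)],[570,29,.1]);print("cover top-view",q,r.tolist(),"box top-view 567.5 27.8 .098")
print(at("top",np.array([350,204])/1.8+[120,110],114))
E
```

```text
cover top-view [5.67378237e+02 2.68455306e+01 8.75112334e-02] [[-0.2, -0.2], [0.4, -0.8], [0.5, 0.2], [-1.0, 0.7]] box top-view 567.5 27.8 .098
[566.77893227  26.16347811]
```

>>> play_rows(moves=[[0,1.2,0,10,8,-335,60],[0,1.2,0,10,8,-335,60],[0,1.2,0,10,8,-335,60],[0,1.2,0,10,8,-335,60],[0,1.2,0,10,8,-335,60],[0,1.2,0,10,8,-335,60],[0,1.2,0,10,8,-335,60],[0,1.2,0,10,8,-335,60],[0,1.2,0,10,8,-335,60],[0,1.2,0,10,8,-335,60]])

```text
time_s: 35.97
ee_pos: [565.7, 25.4, 149.0]
ee_rot: [0.596, -0.382, 0.38, -0.595]
ft_force: [0.1, 1.7, 0.4]
grip_width: 0.698
```

>>> play_rows(moves=[[0,0.35,0,0,0,0,60],[0,0.35,0,0,0,0,60],[0,0.35,0,0,0,0,60],[0,0.35,0,0,0,0,60],[0,0.35,0,0,0,0,60],[0,0.35,0,0,0,0,60],[0,0.35,0,0,0,0,60],[0,0.35,0,0,0,0,60],[0,0.35,0,0,0,0,60],[0,0.35,0,0,0,0,60]])

```text
time_s: 36.8
ee_pos: [566.4, 28.6, 150.8]
ee_rot: [-0.523, 0.476, -0.476, 0.523]
ft_force: [-0.3, 0.7, -0.1]
grip_width: 0.703
```

```bash
python3 - <<'E'
from h import *
go([569.7,29.6,80])
E
```

```text
q6 1.385 jaw yaw 0.095 tcp [566.4  28.6 150.8] shift [-0.7 70.8  3.4] width 60.0 F [-0.3  0.7 -0.1] t 36.8
```

>>> play_rows(moves=[[0,0,0,-0.5,30,3,60],[0,0,0,-0.5,50,3,60],[0,0,0,-0.5,60,3,60],[0,0,0,-0.5,65,3,60],[0,0,0,-0.5,70,3,60],[0,0,0,-0.5,70,3,60],[0,0,0,-0.5,70,3,60],[0,0,0,-0.5,70,3,60],[0,0,0,-0.5,70,3,60],[0,0,0,-0.5,70,3,60]])

```text
time_s: 37.63
ee_pos: [569.9, 29.3, 81.6]
ee_rot: [-0.523, 0.476, -0.476, 0.523]
ft_force: [0.3, 0.7, 0.3]
grip_width: 0.702
```

>>> play_rows(moves=[[0,0,0,0,0,0,35],[0,0,0,0,0,0,25],[0,0,0,0,0,0,15],[0,0,0,0,0,0,10],[0,0,0,0,0,0,10],[0,0,0,0,0,0,10],[0,0,0,0,0,0,10],[0,0,0,0,0,0,10],[0,0,0,0,0,0,10],[0,0,0,0,0,0,10]], force=60)

```text
time_s: 38.47
ee_pos: [569.6, 29.3, 81.2]
ee_rot: [-0.523, 0.476, -0.476, 0.523]
ft_force: [-0.7, 0.3, 4.9]
grip_width: 0.191
```

```bash
python3 - <<'E'
from h import *
go([569.7,29.6,80])
E
```

```text
q6 1.387 jaw yaw 0.094 tcp [569.6  29.3  81.2] shift [-0.3  1.2  0.1] width 16.3 F [-0.7  0.3  4.9] t 38.5
```

>>> play_rows(moves=[[0,0,0,0,-3,0,10],[0,0,0,0,-6,0,10],[0,0,0,0,-10,0,10],[0,0,0,0,-15,0,10],[0,0,0,0,-20,0,10],[0,0,0,0,-40,0,10],[0,0,0,0,-65,0,10],[0,0,0,0,-70,0,10],[0,0,0,0,-70,0,10],[0,0,0,0,-70,0,10]])

```text
time_s: 39.3
ee_pos: [569.5, 29.3, 150.6]
ee_rot: [-0.523, 0.476, -0.476, 0.523]
ft_force: [-1.3, -0.2, -3.1]
grip_width: 0.194
```

```bash
python3 - <<'E'
from h import *
go([490,-380,151])
E
```

```text
q6 1.387 jaw yaw 0.094 tcp [569.5  29.3 150.6] shift [ 400.    -0.5 -117.6] width 16.5 F [-1.3 -0.2 -3.1] t 39.3
```

>>> play_rows(moves=[[0,0.07,0,200,0,-59,10],[0,0.07,0,200,0,-59,10],[0,0.07,0,200,0,-59,10],[0,0.07,0,200,0,-59,10],[0,0.07,0,200,0,-59,10],[0,0.14,0,400,0,-118,10],[0,0.14,0,400,0,-118,10],[0,0.14,0,400,0,-118,10],[0,0.14,0,400,0,-118,10],[0,0.14,0,400,0,-118,10]])

```text
time_s: 40.13
ee_pos: [487.9, -380.8, 148.7]
ee_rot: [-0.488, 0.512, -0.51, 0.488]
ft_force: [1.1, 0.3, -2.5]
grip_width: 0.196
```

>>> play_rows(moves=[[0,0,0,0,0,0,10],[0,0,0,0,0,0,10],[0,0,0,0,0,0,10],[0,0,0,0,0,0,10],[0,0,0,0,0,0,10],[0,0,0,0,0,0,10],[0,0,0,0,0,0,10],[0,0,0,0,0,0,10],[0,0,0,0,0,0,10],[0,0,0,0,0,0,10]])

```text
time_s: 40.97
ee_pos: [489.7, -379.4, 151.0]
ee_rot: [0.488, -0.511, 0.511, -0.489]
ft_force: [0.5, -0.7, -2.7]
grip_width: 0.192
```

```bash
python3 - <<'E'
from h import *
b=viewer.capture("scene")[:,:,::-1];go([490,-380,18]);a=viewer.capture("top")[:,:,::-1]
cv2.imwrite("pics/top_d.png",a);cv2.imwrite("pics/scene_d.png",b)
a2=cv2.resize(a[180:280,255:375],None,fx=5,fy=5,interpolation=2)
l=cv2.resize(b[190:300,270:410],None,fx=2,fy=2,interpolation=2);m=cv2.resize(a[170:350,420:600],(200,200),interpolation=2)
v=np.zeros((500,880,3),np.uint8);v[:,:600]=a2;v[:220,600:]=l;v[240:440,600:800]=m
cv2.imwrite("pics/v10.png",v[:, :800] if 0 else cv2.resize(v,(800,455)))
E
```

```text
q6 0.828 jaw yaw -0.046 tcp [ 489.6 -379.5  150.9] shift [  0.5 132.9   0.4] width 16.6 F [-0.8 -1.  -2.5] t 41.0
```

View pics/v10.png

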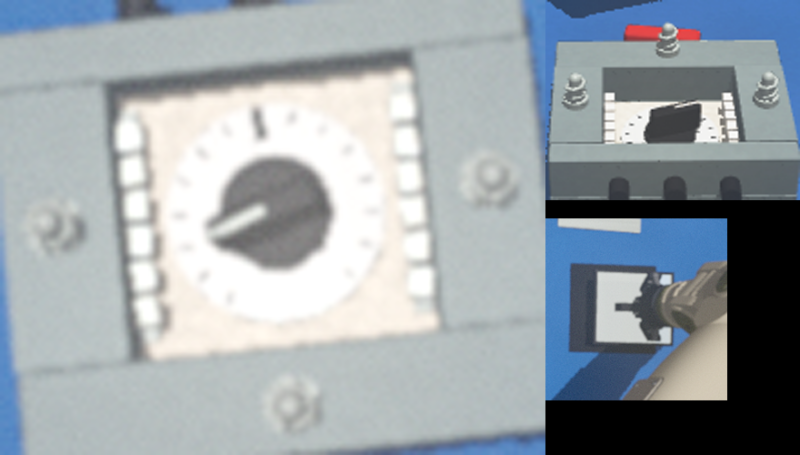

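```bash
python3 - <<'E'
from h import *
P=lambda u,v:np.array([u,v])/4.545+[255,180]
k=np.array([2.2,1.8])
f=lambda p,z:at("top",P(*p),z)+k
ax=f((275,211),27);sc=f((278,212),20);print("axis",ax,sc)
for n,a in(("disc",ax),("scale",sc)):
    m=f((258.5,122),20)-a;print(n,"mark r",np.hypot(*m),"ang",np.arctan2(m[1],m[0])-.096)
e1=f((255,107),20);e2=f((262,138),20);d=e1-e2;print("mark dir",np.arctan2(d[1],d[0])-.096)
a=f((267,208),61);b=f((211,235),61);d=b-a;print("line",a,b,"ang",np.arctan2(d[1],d[0])-.096,"axis->tip",np.hypot(*(b-ax)),np.arctan2(*(b-ax)[::-1])-.096)
print("box centre",rz(-.096)@(ax-[569.7,29.6]))
go([490,-380,18])
E
```

```text
axis [569.47654725  29.29289151] [569.52572838  28.02852344]
disc mark r 47.903590750285055 ang 0.08649122372948026
scale mark r 48.10098820922907 ang 0.11252893573035369
mark dir 0.12124790410677685
line [568.18910592  31.88107883] [554.86388662  59.94168946] ang 1.9181408324634166 axis->tip 33.954067018855945 1.9196940338627524
box centre [-0.25186102 -0.28427589]
q6 0.828 jaw yaw -0.046 tcp [ 489.5 -379.6  150.9] shift [  0.4 132.9   0.5] width 16.5 F [ 0.3 -0.4 -3.2] t 41.1
```

>>> play_rows(moves=[[0,0,0,0,40,0,10],[0,0,0,0,80,0,10],[0,0,0,0,110,0,10],[0,0,0,0,124,0,10],[0,0,0,0,128,0,10],[0,0,0,0,130,0,10],[0,0,0,0,130,0,10],[0,0,0,0,130,0,10],[0,0,0,0,131,0,10],[0,0,0,0,131,0,10]])

```text
time_s: 41.9
ee_pos: [490.3, -380.4, 21.2]
ee_rot: [0.488, -0.51, 0.512, -0.488]
ft_force: [-0.2, -0.3, -3.1]
grip_width: 0.191
```

>>> play_rows(moves=[[0,0,0,0,1,0,10],[0,0,0,0,1,0,10],[0,0,0,0,2,0,10],[0,0,0,0,2,0,10],[0,0,0,0,2.5,0,10],[0,0,0,0,2.5,0,10],[0,0,0,0,2.5,0,10],[0,0,0,0,2.5,0,10],[0,0,0,0,2.5,0,10],[0,0,0,0,2.5,0,10]])

```text
time_s: 42.73
ee_pos: [489.5, -379.6, 17.3]
ee_rot: [-0.488, 0.511, -0.511, 0.488]
ft_force: [-0.0, 0.5, -2.9]
grip_width: 0.192
```

>>> play_rows(moves=[[0,0,0,0,0.5,0,10],[0,0,0,0,0.5,0,10],[0,0,0,0,1,0,10],[0,0,0,0,1,0,10],[0,0,0,0,1.5,0,10],[0,0,0,0,1.5,0,10],[0,0,0,0,2,0,10],[0,0,0,0,2,0,10],[0,0,0,0,2,0,10],[0,0,0,0,2,0,10]])

```text
time_s: 43.57
ee_pos: [489.6, -379.6, 17.2]
ee_rot: [0.488, -0.511, 0.512, -0.488]
ft_force: [-3.6, 3.5, 11.5]
grip_width: 0.194
```

>>> play_rows(moves=[[0,0,0,0,-1,0,40],[0,0,0,0,-1,0,40],[0,0,0,0,-1,0,40],[0,0,0,0,-1,0,40],[0,0,0,0,-1,0,40],[0,0,0,0,-30,0,40],[0,0,0,0,-70,0,40],[0,0,0,0,-110,0,40],[0,0,0,0,-140,0,40],[0,0,0,0,-140,0,40]])

```text
time_s: 44.4
ee_pos: [492.5, -382.5, 163.0]
ee_rot: [0.488, -0.507, 0.516, -0.489]
ft_force: [0.6, -0.1, 0.9]
grip_width: 0.47
```

```bash
python3 - <<'E'
from h import *
go([569.7,29.6,150])
E
```

```text
q6 0.828 jaw yaw -0.046 tcp [ 492.5 -382.5  163. ] shift [-415.3   10.1   58.2] width 40.2 F [ 0.6 -0.1  0.9] t 44.4
```

>>> play_rows(moves=[[0,-1.2,0,-208,5,29,40],[0,-1.2,0,-208,5,29,40],[0,-1.2,0,-208,5,29,40],[0,-1.2,0,-208,5,29,40],[0,-1.2,0,-208,5,29,40],[0,-1.2,0,-208,5,29,40],[0,-1.2,0,-208,5,29,40],[0,-1.2,0,-208,5,29,40],[0,-1.2,0,-208,5,29,40],[0,-1.2,0,-208,5,29,40]])

```text
time_s: 45.23
ee_pos: [528.0, -172.8, 149.9]
ee_rot: [-0.692, 0.144, -0.144, 0.692]
ft_force: [1.1, -0.6, 0.3]
grip_width: 0.47
```

>>> play_rows(moves=[[0,-1.2,0,-102,5,-183,40],[0,-1.2,0,-102,5,-183,40],[0,-1.2,0,-102,5,-183,40],[0,-1.2,0,-102,5,-183,40],[0,-1.2,0,-102,5,-183,40],[0,-1.2,0,-102,5,-183,40],[0,-1.2,0,-102,5,-183,40],[0,-1.2,0,-102,5,-183,40],[0,-1.2,0,-102,5,-183,40],[0,-1.2,0,-102,5,-183,40]])

```text
time_s: 46.07
ee_pos: [360.3, -299.5, 145.0]
ee_rot: [-0.655, -0.267, 0.267, 0.655]
ft_force: [0.1, -0.5, -0.1]
grip_width: 0.47
```

```bash
python3 - <<'E'
from h import *
go([569.7,29.6,150])
E
```

```text
q6 -1.64 jaw yaw 2.345 tcp [ 360.3 -299.5  145. ] shift [379.8  -5.   88.7] width 40.1 F [ 0.1 -0.5 -0.1] t 46.1
```

>>> play_rows(moves=[[0,-1.2,0,380,-5,89,40],[0,-1.2,0,380,-5,89,40],[0,-1.2,0,380,-5,89,40],[0,-1.2,0,380,-5,89,40],[0,-1.2,0,380,-5,89,40],[0,-1.2,0,380,-5,89,40],[0,-1.2,0,380,-5,89,40],[0,-1.2,0,380,-5,89,40],[0,-1.2,0,380,-5,89,40],[0,-1.2,0,380,-5,89,40]])

```text
time_s: 46.9
ee_pos: [574.0, 33.4, 149.9]
ee_rot: [0.388, 0.592, -0.59, -0.388]
ft_force: [0.4, 0.0, 0.8]
grip_width: 0.468
```

>>> play_rows(moves=[[0,-0.04,0,0,0,0,40],[0,-0.04,0,0,0,0,40],[0,-0.04,0,0,0,0,40],[0,-0.04,0,0,0,0,40],[0,-0.04,0,0,0,0,40],[0,-0.04,0,0,0,0,40],[0,-0.04,0,0,0,0,40],[0,-0.04,0,0,0,0,40],[0,-0.04,0,0,0,0,40],[0,-0.04,0,0,0,0,40]])

```text
time_s: 47.73
ee_pos: [571.7, 28.9, 150.4]
ee_rot: [0.379, 0.597, -0.597, -0.379]
ft_force: [-0.9, 0.6, 0.5]
grip_width: 0.468
```

```bash
python3 - <<'E'
from h import *
go([569.7,29.6,30])
E
```

```text
q6 -2.099 jaw yaw -2.703 tcp [571.7  28.9 150.4] shift [  1.5 120.4   1.6] width 40.0 F [-0.9  0.6  0.5] t 47.7
```

>>> play_rows(moves=[[0,0,0,1.5,40,1.5,40],[0,0,0,1.5,80,1.5,40],[0,0,0,1.5,105,1.5,40],[0,0,0,1.5,112,1.5,40],[0,0,0,1.5,118,1.5,40],[0,0,0,1.5,121,1.5,40],[0,0,0,1.5,121,1.5,40],[0,0,0,1.5,121,1.5,40],[0,0,0,1.5,121,1.5,40],[0,0,0,1.5,121,1.5,40]])

```text
time_s: 48.57
ee_pos: [570.8, 29.7, 30.7]
ee_rot: [0.38, 0.597, -0.596, -0.378]
ft_force: [0.5, 0.1, -0.2]
grip_width: 0.473
```

>>> play_rows(moves=[[0,0,0,0,0,0,25],[0,0,0,0,0,0,20],[0,0,0,0,0,0,10],[0,0,0,0,0,0,10],[0,0,0,0,0,0,10],[0,0,0,0,0,0,10],[0,0,0,0,0,0,10],[0,0,0,0,0,0,10],[0,0,0,0,0,0,10],[0,0,0,0,0,0,10]], force=25)

```text
time_s: 49.4
ee_pos: [569.3, 29.4, 29.9]
ee_rot: [-0.379, -0.596, 0.597, 0.379]
ft_force: [-2.2, -1.4, 5.6]
grip_width: 0.184
```

>>> play_rows(moves=[[0,0.12,0,0,0,0,10],[0,0.24,0,0,0,0,10],[0,0.36,0,0,0,0,10],[0,0.48,0,0,0,0,10],[0,0.6,0,0,0,0,10],[0,0.72,0,0,0,0,10],[0,0.84,0,0,0,0,10],[0,0.96,0,0,0,0,10],[0,1.08,0,0,0,0,10],[0,1.2,0,0,0,0,10]])

```text
time_s: 50.23
ee_pos: [570.4, 29.2, 29.9]
ee_rot: [0.651, 0.277, -0.276, -0.65]
ft_force: [-0.3, -2.1, 3.0]
grip_width: 0.181
```

>>> play_rows(moves=[[0,0.1,0,0,0,0,10],[0,0.2,0,0,0,0,10],[0,0.3,0,0,0,0,10],[0,0.4,0,0,0,0,10],[0,0.5,0,0,0,0,10],[0,0.58,0,0,0,0,10],[0,0.61,0,0,0,0,10],[0,0.61,0,0,0,0,10],[0,0.61,0,0,0,0,10],[0,0.61,0,0,0,0,10]])

```text
time_s: 51.07
ee_pos: [570.6, 28.7, 29.9]
ee_rot: [0.704, 0.071, -0.07, -0.703]
ft_force: [1.1, -5.5, 3.0]
grip_width: 0.177
```

>>> play_rows(moves=[[0,0,0,0,0,0,40],[0,0,0,0,0,0,40],[0,0,0,0,0,0,40],[0,0,0,0,0,0,40],[0,0,0,0,-20,0,40],[0,0,0,0,-60,0,40],[0,0,0,0,-100,0,40],[0,0,0,0,-125,0,40],[0,0,0,0,-125,0,40],[0,0,0,0,-125,0,40]])

```text
time_s: 51.9
ee_pos: [571.1, 30.0, 156.2]
ee_rot: [0.704, 0.072, -0.069, -0.703]
ft_force: [0.8, -0.4, -0.3]
grip_width: 0.469
```

```bash
python3 - <<'E'
from h import *
go([490,-380,155])
E
```

```text
q6 -0.288 jaw yaw 1.771 tcp [571.1  30.  156.2] shift [-160.9    0.8 -385.7] width 40.0 F [ 0.8 -0.4 -0.3] t 51.9
```

>>> play_rows(moves=[[0,1.0,0,-161,0,-386,50],[0,1.0,0,-161,0,-386,50],[0,1.0,0,-161,0,-386,50],[0,1.0,0,-161,0,-386,50],[0,1.0,0,-161,0,-386,50],[0,1.0,0,-161,0,-386,50],[0,1.0,0,-161,0,-386,50],[0,1.0,0,-161,0,-386,50],[0,1.0,0,-161,0,-386,50],[0,1.0,0,-161,0,-386,50]])

```text
time_s: 52.73
ee_pos: [487.1, -379.8, 152.1]
ee_rot: [-0.651, 0.277, -0.275, 0.652]
ft_force: [-0.3, 0.0, 0.3]
grip_width: 0.587
```

```bash
python3 - <<'E'
from h import *
b=viewer.capture("scene")[:,:,::-1];go([490,-380,155]);a=viewer.capture("top")[:,:,::-1]
a2=np.mean([viewer.capture("top")[:,:,::-1].astype(float) for _ in range(3)],0).astype(np.uint8)
cv2.imwrite("pics/top_e.png",a2)
a2=cv2.resize(a2[190:270,280:360],None,fx=7,fy=7,interpolation=2)
cv2.imwrite("pics/v11.png",a2)
E
```

```text
q6 0.006 jaw yaw 0.764 tcp [ 485.7 -388.   151.7] shift [-2.8 -3.4  8.6] width 49.9 F [ 1.9 -6.  -0.8] t 52.8
```

View pics/v11.png

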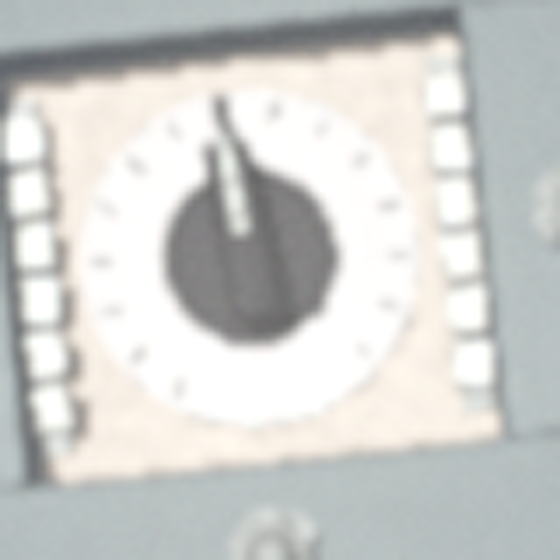

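```bash
python3 - <<'E'
from h import *
P=lambda u,v:np.array([u,v])/7+[280,190]-0.43
k=np.array([2.2,1.8])
f=lambda p,z:at("top",P(*p),z)+k
ang=lambda d:np.arctan2(d[1],d[0])-.096
ax=f((252,256),27);rc=f((251,256),20);print("disc",ax,"ring",rc)
m=f((219.5,100),20)
for a in(ax,rc,np.array([569.7,29.6])):print("mark",ang(m-a),np.hypot(*(m-a)))
p,q=f((239,230),61),f((221,142),61);print("line",ang(q-p));
for a in(ax,rc,np.array([569.7,29.6])):print("tip",ang(q-a),np.hypot(*(q-a)))
# two parallel bar edges: left (216,170)->? , right(265,165)->(290,310)
# earlier picture d: mark
g=cv2.imread("pics/top_d.png").astype(float).mean(2)
w=lambda u,v:np.array([u,v])
sub=g[195:215,300:325];print(sub.min(),np.argwhere(sub<sub.min()+45)+[195,300])
E
```

```text
disc [570.14076883  29.14031094] ring [570.72840772  29.7657389 ]
mark 0.10772721444351155 54.714187629367075
mark 0.0985887485863163 54.01441979689484
mark 0.09793041062485053 55.05547837593843
line 0.10126690842082531
tip 0.147014575328625 35.504832469426105
tip 0.13362852709271802 34.78708025738818
tip 0.13159947283064602 35.82629186854025
104.0 [[195 300]
 [195 301]
 [195 302]
 [195 303]
 [195 304]
 [195 305]
 [195 306]
 [195 307]
 [195 308]
 [195 309]
 [195 310]
 [195 311]
 [195 312]
 [195 313]
 [195 314]
 [195 315]
 [195 316]
 [195 317]
 [195 318]
 [195 319]
 [195 320]
 [195 321]
 [195 322]
 [195 323]
 [195 324]
 [196 300]
 [196 301]
 [196 302]
 [196 303]
 [196 304]
 [196 305]
 [196 306]
 [196 307]
 [196 308]
 [196 309]
 [196 310]
 [196 311]
 [196 312]
 [196 313]
 [196 314]
 [196 315]
 [196 316]
 [196 317]
 [196 318]
 [196 319]
 [196 320]
 [196 321]
 [196 322]
 [196 323]
 [196 324]
 [197 300]
 [197 301]
 [197 302]
 [197 303]
 [197 304]
 [197 305]
 [197 306]
 [197 307]
 [197 308]
 [197 309]
 [197 310]
 [197 311]
 [197 312]
 [197 313]
 [197 314]
 [197 315]
 [197 316]
 [197 317]
 [197 318]
 [197 319]
 [198 300]
 [198 301]
 [198 302]
 [198 303]
 [198 304]
 [198 305]
 [198 306]
 [198 307]
 [198 308]
 [198 310]
 [199 300]
 [199 301]]
```

```bash
python3 - <<'E'
from h import *
g=cv2.imread("pics/top_d.png").astype(float).mean(2)
for z in(18,27):
  for c in(np.array([567.5,27.8]),np.array([567.9,27.5])):
    A=np.arange(-.3,.5,.005)
    prof=np.mean([cv2.remap(g.astype(np.float32),*[np.array([x]).astype(np.float32) for x in proj("top",np.c_[c[0]+r*np.cos(A+.096),c[1]+r*np.sin(A+.096),np.full(len(A),z)]).T],cv2.INTER_LINEAR)[0] for r in np.arange(38,54,1)],0)
    d=np.clip(prof.max()-15-prof,0,None);d[abs(A-A[d.argmax()])>.12]=0
    print(z,c,(d*A).sum()/d.sum(),A[d.argmax()])
go([490,-380,155])
E
```

```text
18 [567.5  27.8] 0.10164136824862079 0.10500000000000037
18 [567.9  27.5] 0.1095905897510075 0.11000000000000038
27 [567.5  27.8] 0.09687036653586781 0.09500000000000036
27 [567.9  27.5] 0.10487019093513325 0.10500000000000037
q6 0.012 jaw yaw 0.77 tcp [ 487.7 -378.   152.3] shift [ 3.  -2.7  0.2] width 50.1 F [-1.1  0.5 -0.5] t 53.0
```

>>> play_rows(moves=[[0,0.816,0,2,0,-1,50],[0,0.816,0,2,0,-1,50],[0,0.816,0,2,0,-1,50],[0,0.816,0,2,0,-1,50],[0,0.816,0,2,0,-1,50],[0,0.816,0,2,0,-1,50],[0,0.816,0,2,0,-1,50],[0,0.816,0,2,0,-1,50],[0,0.816,0,2,0,-1,50],[0,0.816,0,2,0,-1,50]])

```text
time_s: 53.82
ee_pos: [489.6, -379.7, 154.0]
ee_rot: [-0.489, 0.511, -0.51, 0.489]
ft_force: [0.1, 0.0, -0.0]
grip_width: 0.587
```

```bash
python3 - <<'E'
from h import *
go([489.6,-379.6,18])
E
```

```text
q6 0.824 jaw yaw -0.042 tcp [ 489.6 -379.7  154. ] shift [ -0. 136.   0.] width 50.2 F [ 0.1  0.  -0. ] t 53.8
```

>>> play_rows(moves=[[0,0,0,0,40,0,50],[0,0,0,0,80,0,50],[0,0,0,0,110,0,50],[0,0,0,0,125,0,50],[0,0,0,0,132,0,50],[0,0,0,0,136,0,50],[0,0,0,0,136,0,50],[0,0,0,0,136,0,50],[0,0,0,0,136,0,50],[0,0,0,0,136,0,50]])

```text
time_s: 54.65
ee_pos: [490.2, -381.9, 19.9]
ee_rot: [0.488, -0.51, 0.512, -0.488]
ft_force: [-0.1, -0.4, -0.1]
grip_width: 0.587
```

>>> play_rows(moves=[[0,0,0,0,0,0,30],[0,0,0,0,0,0,22],[0,0,0,0,0,0,10],[0,0,0,0,0,0,10],[0,0,0,0,0,0,10],[0,0,0,0,0,0,10],[0,0,0,0,0,0,10],[0,0,0,0,0,0,10],[0,0,0,0,0,0,10],[0,0,0,0,0,0,10]], force=60)

```text
time_s: 55.48
ee_pos: [489.6, -381.4, 19.0]
ee_rot: [0.488, -0.511, 0.512, -0.488]
ft_force: [-0.8, 0.9, 5.2]
grip_width: 0.19
```

>>> play_rows(moves=[[0,0,0,0,-5,0,10],[0,0,0,0,-20,0,10],[0,0,0,0,-50,0,10],[0,0,0,0,-80,0,10],[0,0,0,0,-110,0,10],[0,0,0,0,-134,0,10],[0,0,0,0,-134,0,10],[0,0,0,0,-134,0,10],[0,0,0,0,-134,0,10],[0,0,0,0,-134,0,10]])

```text
time_s: 56.32
ee_pos: [488.2, -379.9, 149.8]
ee_rot: [-0.488, 0.513, -0.51, 0.488]
ft_force: [0.8, -0.0, -2.4]
grip_width: 0.186
```

```bash
python3 - <<'E'
from h import *
go([569.6,29.4,152])
E
```

```text
q6 0.826 jaw yaw -0.046 tcp [ 488.2 -379.9  149.8] shift [-412.6   -1.2   62.5] width 15.9 F [ 0.8 -0.  -2.4] t 56.3
```

>>> play_rows(moves=[[0,-0.07,0,-206,-2,31,10],[0,-0.07,0,-206,-2,31,10],[0,-0.07,0,-206,-2,31,10],[0,-0.07,0,-206,-2,31,10],[0,-0.07,0,-206,-2,31,10],[0,-0.14,0,-412,-2,62,10],[0,-0.14,0,-412,-2,62,10],[0,-0.14,0,-412,-2,62,10],[0,-0.14,0,-412,-2,62,10],[0,-0.14,0,-412,-2,62,10]])

```text
time_s: 57.15
ee_pos: [568.9, 29.8, 152.4]
ee_rot: [0.524, -0.477, 0.475, -0.522]
ft_force: [0.6, -0.7, -2.0]
grip_width: 0.188
```

>>> play_rows(moves=[[0,0,0,0,0,0,10],[0,0,0,0,0,0,10],[0,0,0,0,0,0,10],[0,0,0,0,0,0,10],[0,0,0,0,0,0,10],[0,0,0,0,0,0,10],[0,0,0,0,0,0,10],[0,0,0,0,0,0,10],[0,0,0,0,0,0,10],[0,0,0,0,0,0,10]])

```text
time_s: 57.98
ee_pos: [570.2, 27.4, 154.4]
ee_rot: [-0.523, 0.476, -0.476, 0.523]
ft_force: [-0.2, 0.3, -2.8]
grip_width: 0.189
```

```bash
python3 - <<'E'
from h import *
go([569.6,28.4,84])
E
```

```text
q6 1.384 jaw yaw 0.094 tcp [570.2  27.4 154.4] shift [-1.1 70.4 -0.5] width 16.2 F [-0.2  0.3 -2.8] t 58.0
```

>>> play_rows(moves=[[0,0,0,-1,20,-0.5,10],[0,0,0,-1,40,-0.5,10],[0,0,0,-1,54,-0.5,10],[0,0,0,-1,60,-0.5,10],[0,0,0,-1,64,-0.5,10],[0,0,0,-1,66,-0.5,10],[0,0,0,-1,68,-0.5,10],[0,0,0,-1,69,-0.5,10],[0,0,0,-1,69,-0.5,10],[0,0,0,-1,69,-0.5,10]])

```text
time_s: 58.82
ee_pos: [570.0, 28.6, 85.9]
ee_rot: [-0.523, 0.476, -0.476, 0.523]
ft_force: [-0.3, -0.1, -3.2]
grip_width: 0.193
```

>>> play_rows(moves=[[0,0,0,0,0.5,0,10],[0,0,0,0,1,0,10],[0,0,0,0,1,0,10],[0,0,0,0,1.5,0,10],[0,0,0,0,1.5,0,10],[0,0,0,0,2,0,10],[0,0,0,0,2,0,10],[0,0,0,0,2,0,10],[0,0,0,0,2,0,10],[0,0,0,0,2,0,10]])

```text
time_s: 59.65
ee_pos: [569.6, 28.6, 83.3]
ee_rot: [-0.523, 0.476, -0.476, 0.523]
ft_force: [-1.0, 0.7, -2.5]
grip_width: 0.191
```

```bash
python3 - <<'E'
from h import *
go([569.6,28.4,84])
E
```

```text
q6 1.386 jaw yaw 0.094 tcp [569.6  28.6  83.3] shift [ 0.2 -0.7  0. ] width 16.3 F [-1.   0.7 -2.5] t 59.6
```

>>> play_rows(moves=[[0,0,0,0,0.5,0,10],[0,0,0,0,0.5,0,10],[0,0,0,0,1,0,10],[0,0,0,0,1,0,10],[0,0,0,0,1.5,0,10],[0,0,0,0,1.5,0,10],[0,0,0,0,1.5,0,10],[0,0,0,0,1.5,0,10],[0,0,0,0,1.5,0,10],[0,0,0,0,1.5,0,10]])

```text
time_s: 60.48
ee_pos: [569.7, 28.6, 83.0]
ee_rot: [-0.523, 0.476, -0.476, 0.523]
ft_force: [-3.5, 0.2, 7.0]
grip_width: 0.195
```

```bash
python3 - <<'E'
from h import *
go([569.6,28.4,84])
a=viewer.capture("scene")[:,:,::-1]
cv2.imwrite("pics/v12.png",cv2.resize(a[170:310,260:420],None,fx=3.5,fy=3.5,interpolation=2))
E
```

```text
q6 1.386 jaw yaw 0.094 tcp [569.7  28.6  83. ] shift [ 0.2 -1.  -0.1] width 16.7 F [-3.5  0.2  7. ] t 60.5
```

View pics/v12.png

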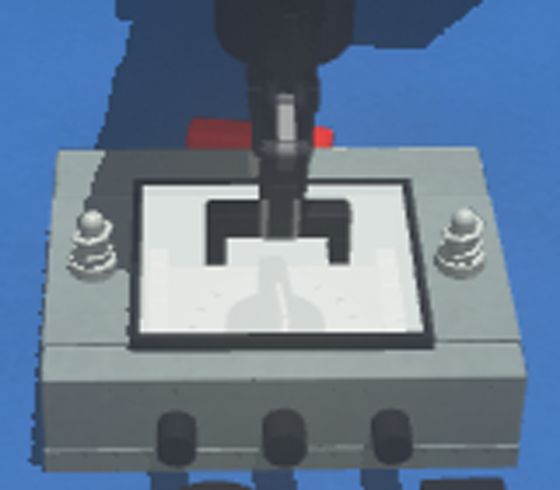

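>>> play_rows(moves=[[0,0,0,0,-1.5,0,40],[0,0,0,0,-1.5,0,40],[0,0,0,0,-1.5,0,40],[0,0,0,0,-1.5,0,40],[0,0,0,0,-1.5,0,40],[0,0,0,0,-20,0,40],[0,0,0,0,-50,0,40],[0,0,0,0,-80,0,40],[0,0,0,0,-110,0,40],[0,0,0,0,-110,0,40]])

```text
time_s: 61.37
ee_pos: [572.9, 28.4, 198.2]
ee_rot: [-0.521, 0.473, -0.479, 0.525]
ft_force: [0.9, -1.0, 1.1]
grip_width: 0.464
```

>>> play_rows(moves=[[0,0,0,120,0,-200,40],[0,0,0,120,0,-200,40],[0,0,0,120,0,-200,40],[0,0,0,120,0,-200,40],[0,0,0,250,0,-180,40],[0,0,0,250,0,-180,40],[0,0,0,250,0,-180,40],[0,0,0,250,0,-180,40],[0,0,0,250,0,-180,40],[0,0,0,250,0,-180,40]])

```text
time_s: 62.2
ee_pos: [413.3, -239.3, 191.2]
ee_rot: [-0.522, 0.477, -0.477, 0.522]
ft_force: [0.3, -0.2, 0.1]
grip_width: 0.469
```

```bash
python3 - <<'E'
from h import *
go([569.6,28.4,84])
b=viewer.capture("scene")[:,:,::-1];a=viewer.capture("top")[:,:,::-1]
cv2.imwrite("pics/top_f.png",a)
v=cv2.resize(a[120:350,120:400],None,fx=2.4,fy=2.4,interpolation=2)
cv2.imwrite("pics/v13.png",v)
E
```

```text
q6 0.788 jaw yaw 0.089 tcp [ 413.3 -239.3  191.2] shift [-252.6  107.3  179.6] width 40.1 F [ 0.3 -0.2  0.1] t 62.2
```

View pics/v13.png

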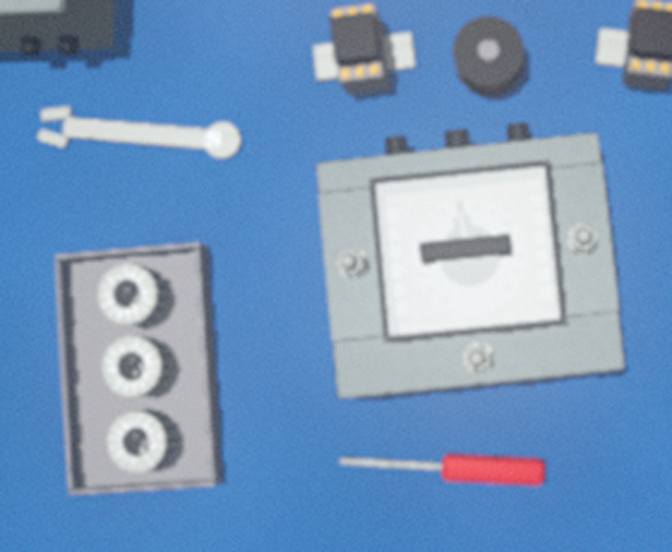

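```bash
python3 - <<'E'
from h import *
c=[(77,85),(77,-85),(-77,-85),(-77,85)]
q,r=fit([("top",np.array(p)/2.4+[120,120],(*l,78)) for p,l in zip([(371,180),(550,162),(565,322),(387,340)],c)],[570,29,.1]);print(q,r.tolist())
print(order.sign_off())
E
```

```text
[5.67688254e+02 2.63994897e+01 9.34993119e-02] [[-0.3, -0.7], [0.1, -0.9], [1.0, 0.7], [-0.7, 0.8]]
the job is handed in; nothing more can be done
None
```

I finished the job and handed it in at about 62 s of robot time. There is no verdict yet.

- **Collars:** I unscrewed all three, and the last top picture shows them standing in the tray. The tray was knocked aside after the first one. I measured it again and placed the other two by its new position.
- **Cover on the pad:** I laid it flat on the rubber pad, let go of it and turned the dial.
- **Dial:** I turned it to about 0.10 rad. The mark measures 0.10 rad from the box's x; the white line's direction gives 0.101 and the gripper's angle at release 0.104. The white line's tip, judged from the axis, read 0.13–0.15. I put that down to viewing parallax and trusted the other two.
- **Cover refitted:** It lies flat between the studs with the bar up. Measured in the top view it is within 1.5 mm and 0.005 rad of the box centre, and within about 0.5 mm of where it first lay.
- **Bystanders:** The screwdriver, wrench and spool show where they were, and the robot was clear of everything at hand-in.

**Heights:** The TCP height the robot reports disagreed with the pictures by about 32 mm (the fingers were really higher). The first two tries on the front collar were affected: the fingers shut on air above it, then gripped only its top. I worked from the pictures and contact forces after that, and the offset stayed the same at the tray, the pad and the box.

**Cameras:** The two cameras also disagreed by 5 to 10 mm in x. I settled the box's position from where the collars were gripped, which fitted to within 1 mm.

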